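# Set the governor spring stand with its handwheel

### The job

First lift the dust lid with the orange knob off the dial of the governor setting stand and set it down flat, knob up, on the black rubber mat, without dropping it. Then crank the sloping handwheel clockwise (it will take several grasps) until the black needle stands over the red set mark, and let go. Leave the clipped shaft, the encoder disc and the springs where they lie.

Things in the scene. Friction and masses are not known exactly. Their poses are not given: they have to be found in the camera images.
- stand: Green fixed stand on a grey plate 300 x 130 x 12 mm. Origin on the shelf under it; z up, x away from the robot, y left. At x = +95 mm an upright dial pot, 120 mm outer, 110 mm inner diameter, rim at z = 100 mm; dial at z = 81 mm under fixed clear glass (top z = 91 mm). At x = -60, z = 135 mm the handwheel's centre, its axis leaning 35 deg towards -x (the robot).
- handwheel (a joint): Angle of the handwheel in rad, growing clockwise seen from its outer (upper) side; starts near 0, stops at -0.6 and 5.4. Stiff (about 0.1 N m of friction), stays where left. One rad of the wheel moves the needle 0.5 rad the same way round.
- handwheel_centre (a point): Centre of the black handwheel, a plain disc 60 mm in diameter, 20 mm thick, gripped across its diameter with the tool along its axis. z is the axis, outward: up and towards the robot, 35 deg off vertical; x turns with it, along the white line. Nothing above its face; 30 mm free behind it down to the sloping housing, but for a spindle (18 mm) and boss (32 mm across, 12 mm high).
- needle (a joint): Angle of the needle in rad, clockwise seen from above, 0 when it points to the stand's +y. It is geared to the handwheel (needle = 0.5 x wheel).
- needle_tip (a point): Point on the black dial needle, 48 mm from the middle of the dial, near its tip.
- setmark (a joint): Angle of the red set mark on the dial in rad, measured like that of the needle; it does not move in the run. The needle is at it when both angles are equal.
- setmark_point (a point): Point on the red set mark (6 mm wide, 18 mm long, lying radially on the dial), 48 mm from the middle of the dial.
- lid: Loose aluminium dust lid, about 0.2 kg, on the dial pot at the start, hiding the dial. Origin at the centre of its underside, z up. Spigot 100 mm in diameter from z = 0 to 6 mm (hangs in the pot, 5 mm play), disc 128 mm in diameter from 6 to 12 mm, upright orange knob 24 mm in diameter from 12 to 46 mm. On the mat it rests on the spigot.
- mat: Black rubber mat, 150 x 150 x 4 mm, fixed, beside the stand on one side or the other. Origin at the centre of its underside, on the shelf surface.
- shaft_clip: Bystander: polished steel governor shaft, 14 mm in diameter and 200 mm long, along its y at z = 37 mm, gripped in two spring clips on a loose base 60 x 150 mm, 56 mm high in all, on the other side of the stand from the mat. Origin under the base's centre.
- encoder_disc: Bystander: blue anodised encoder disc, 64 mm in diameter, 4 mm thick, with an aluminium hub 12 mm high, lying loose. Origin under its centre.
- spring1: Bystander: loose zinc flyweight spring, 48 mm long along its x, 15 mm thick, lying on the shelf. Origin under its centre.
- spring2: Bystander: the second zinc spring, like the first.
Not all that is in view belongs to the job. Leave any white look-alike of the mat alone. Leave any turquoise look-alike of the lid alone.

How it is judged:
By the outcome, as a careful person would: the job done as asked, in the order asked, and still so for the second after the job is handed in, with the robot touching nothing.
It also fails if it takes over 66 s, if anything falls off the work surface, if the arm or the gripper's body presses on something with over 40 N, if the wrist force passes 120 N, or if a joint passes its speed limit or range.

### The arm

A 6-joint arm with a two-finger parallel gripper is mounted at the origin on the work surface. World frame = base frame: x ahead of the robot, y to its left, z up, the work surface at z = 0. Lengths are in mm, angles in rad, forces in N, time in s.
With the tool pointing down it reaches from about 350 to 775 mm from the base axis. Payload 7.3 kg.
Tool frame: the origin (TCP) lies on the centre line of the jaws, within the pads' length; the fingertips stand 14 mm ahead of it and the grasp point (between the pads) lies 5 mm behind it; z points along the fingers, y is the line along which they close (so a half turn about z gives the same grasp; the last joint's range is limited). The gripper opens to 92 mm and grips with 3 to 60 N. Pads are 19 mm wide; open, the fingers measure 130 mm over their backs; the gripper's body (75 mm by 190 mm) begins 47 mm behind the grasp point.
Start: joints at [-0.146, 0.342, 1.524, -0, 1.275, -0.146], TCP at [525.018, 0.02, 240.741] pointing down, gripper open.
Joint ranges: [-2.53, 2.53], [-0.77, 2.02], [0.04, 2.7], [-1, 4.14], [0.28, 2.66], [-3.11, 3.11]. Speed limits (rad/s): [2.57, 2.57, 3.14, 3.14, 3.14, 3.14].

### API

Orientations are given as [roll, pitch, yaw] about the fixed x, y, z axes, in that order (R = Rz(yaw) Ry(pitch) Rx(roll)).
In Python, from plant import get_obs, capture, bot, spot_in, trace, pinpoint gives the robot as it stands.
- The arm moves only by the tool play_rows, never from a script. Its argument "rows" is a list of rows, each a list of 2 entries, a list of its own where there are three numbers: the shift along the world's x, y, z in units of 3 cm (1.0 is 3 cm), then the turn, a rotation vector about the world's x, y, z in units of 8 degrees (1.0 is 8 degrees). A call has 1 to 12 rows; each row shifts and turns the commanded pose from where the row before left it; what a row does not reach is not made up. A row lasts 1/8 s, in which the tool goes at most 62.5 mm and 10.7 degrees, less where a joint would pass 70% of its speed; a pose out of reach is approached as far as the arm can. A call with a number of a shift or a turn outside -1 to 1 is refused whole. A call with a gripper value outside its range is refused whole. "hand" is the opening, from -1 (shut) to 1 (fully open), set as the call begins (left out, the last holds). The fingers move at their own pace and stop on an object; the grip force is fixed at half the most. Time passes only in rows, so rows that do not move let the fingers close. It gives the time, the measured TCP pose, the force, the opening and the grip force at its end, in the units of the state.
- get_obs(): the state, without advancing time (a new reading comes with each control period).
- capture(name): name is "scene" or "side" or "wrist"; returns a dict with "frame" (400x640x3 uint8, red, green, blue), "fov_y" (degrees; the focal length in pixels is half the picture's height over the tangent of half this angle, whatever the lens; pixels are square), "cx", "cy" (the principal point, pixels), "rvec" (rotation vector, rad) and "tvec" (3), from world to camera coordinates, as OpenCV has them; the wrist camera has in their place "hand_eye" (4x4, takes a point from camera to tool coordinates, whose origin is the TCP and whose axes are the flange's). Camera axes: x right, y down, z forward; pixel columns grow to the right and rows downward; lengths in mm; the calibration is good to about 2 mm. The wrist camera is an equidistant fisheye: a pixel r from the principal point sees the ray r / f radians off the axis. A picture is of the moment at which its call begins: read the wrist's pose just before it. There is no depth.
- bot.close_job(): hands the job in; it is judged then, once.
Trained networks look in the newest picture that a camera, given by its name, has taken for a name from the list of things; names that differ only in an ending like _2 or _b are one class to them, and where a whole thing is asked for, a point or a joint stands for the part that bears it (a point fixed in the world has none). Each returns a list of dicts, best first, with "p" (0 to 1); they miss things now and then, are a little off and sometimes report something else, mostly with a low value. They report only what shows in the picture. A call takes as long as a camera call. They do not tell look-alikes from the thing itself.
- spot_in(query, camera): "at" ([row, column] in pixels, amid what is visible of it).
- trace(query, camera): "mask" (400x640 bool, what is visible of it) and "at" ([row, column] in pixels, amid what is visible of it).
- pinpoint(query, camera): "at" ([row, column] in pixels: a listed point, or the origin of a listed thing).
The state is a dict: "time": time; "joint_positions": joint angles; "dq": joint speeds; "tau": joint torques, N m; "tool_pos": TCP position; "tcp_rot": TCP orientation; "contact_force": force on the tool from outside, world axes, zero at the start; "moment": the same for the moment, N m; "grip_width": finger opening in mm; "finger_force": force on a finger pad.
Only numpy, scipy, OpenCV 4.12 (cv2) and the standard library are available. Lean on these libraries where they do the work, as an engineer would, in place of code of your own. Each camera call takes 0.05 s, during which the arm holds its last target. There are 200 camera calls.

## Working session

There is one attempt and no reset: what is moved stays moved. The work goes in short steps, Python scripts to look and compute and a tool call to move; the robot and the scene stay as the last step left them, time stands still between calls to the robot, and variables do not carry over. Pictures are saved under pics/ and viewed, at most 10 in all, crops included, and the job is handed in when it is done.

Besides the shell and the picture viewer there is one more tool, called after "Emit:" by a JSON object that holds its "op" and its "data", one argument or row to a line. play_rows: Moves the arm, as the interface text tells. Shifts and turns lie within -1 to 1; 1 stands for 3 cm of shift or 8 degrees of turn. Its arguments: {"type":"object","properties":{"rows":{"type":"array"},"hand":{"type":"number"}},"required":["rows"]}

```bash
mkdir -p pics; ls; cat > h.py <<'E'
import numpy as np, cv2
from plant import get_obs, capture, bot, spot_in, trace, pinpoint
from scipy.spatial.transform import Rotation as R
def ray(c,at,ob=None):
    v,u=at; f=200/np.tan(np.radians(c["fov_y"]/2)); x,y=(u-c["cx"])/f,(v-c["cy"])/f
    if "hand_eye" in c:
        r=np.hypot(x,y); d=np.array([x/r*np.sin(r),y/r*np.sin(r),np.cos(r)])
        H=np.array(c["hand_eye"]); T=R.from_euler("xyz",ob["tcp_rot"]).as_matrix()
        return T@H[:3,3]+np.array(ob["tool_pos"]), T@H[:3,:3]@d
    M=cv2.Rodrigues(np.array(c["rvec"],float))[0]; t=np.array(c["tvec"],float).ravel()
    return -M.T@t, M.T@np.array([x,y,1])
def atz(c,at,z,ob=None):
    o,d=ray(c,at,ob); return o+d*(z-o[2])/d[2]
def tri(rs):
    A=sum(np.eye(3)-np.outer(d,d)/(d@d) for o,d in rs); b=sum((np.eye(3)-np.outer(d,d)/(d@d))@o for o,d in rs)
    return np.linalg.solve(A,b)
E
cat > a.py <<'E'
from h import *
np.set_printoptions(precision=1,suppress=True)
Z=dict(stand=0,handwheel_centre=135,lid=88,mat=0,shaft_clip=0,encoder_disc=0,spring1=0)
ob=get_obs(); print(ob["tool_pos"],ob["tcp_rot"],ob["grip_width"])
C={}
for n in("scene","side","wrist"):
    ob=get_obs(); C[n]=capture(n); cv2.imwrite(f"pics/{n}0.png",C[n]["frame"][:,:,::-1])
    for q,z in Z.items():
        for r in pinpoint(q,n)[:3]: print(n,q,round(r["p"],2),np.array(r["at"]),atz(C[n],r["at"],z,ob))
E
python3 a.py
```

```text
pics
[524.6   0.1 240. ] [-3.1 -0.   1.6] 91.79521572157725
scene stand 0.77 [231.9 305.6] [556.6   2.    0. ]
scene handwheel_centre 0.7 [173.3 324.9] [486.7  -7.5 135. ]
scene handwheel_centre 0.51 [167.7 238.2] [ 615.6 -158.1  135. ]
scene lid 0.77 [217.3 266.3] [642.9 -28.9  88. ]
scene lid 0.68 [292.5 204.6] [839.2  41.2  88. ]
scene mat 0.92 [165.4 239.5] [ 516.5 -318.2    0. ]
scene mat 0.74 [144.5 315.1] [ 283.2 -244.     0. ]
scene shaft_clip 0.81 [287.4 412.8] [502.3 271.3   0. ]
scene encoder_disc 0.58 [201.8 207.2] [ 667.5 -249.8    0. ]
scene spring1 0.45 [350.2 361.7] [682.2 283.4   0. ]
scene spring1 0.42 [328.3 348.1] [668.  237.6   0. ]
side stand 0.61 [277.9 431. ] [ 670.3 -254.5    0. ]
side handwheel_centre 0.59 [209.3 300.3] [494.2   2.  135. ]
side lid 0.96 [198.5 352.1] [643.1  -7.7  88. ]
side lid 0.78 [197.9 399.2] [734.  -79.4  88. ]
side mat 0.87 [381.4 292.5] [ 280.9 -249.6    0. ]
side mat 0.66 [332.3 399.2] [ 512.8 -305.2    0. ]
side shaft_clip 0.64 [192.4 248.8] [502.7 263.3  -0. ]
side shaft_clip 0.23 [167.4 298.8] [677.7 264.4   0. ]
side shaft_clip 0.18 [202.  355.3] [706.8  45.5   0. ]
side encoder_disc 0.94 [278.9 429.7] [ 665.8 -254.5    0. ]
side spring1 0.38 [166.  300.9] [686.6 265.8   0. ]
wrist stand 0.58 [176.7 347.2] [552.4  -7.    0. ]
wrist handwheel_centre 0.73 [205.2 286.5] [491.4  -1.5 135. ]
wrist lid 0.89 [212.  441.8] [649.1 -24.5  88. ]
wrist lid 0.76 [187.7 518.5] [745.4   3.7  88. ]
wrist encoder_disc 0.81 [329.4 409.2] [ 663.  -261.6    0. ]
wrist encoder_disc 0.6 [177.9 348.9] [554.6  -8.6   0. ]
```

View pics/scene0.png

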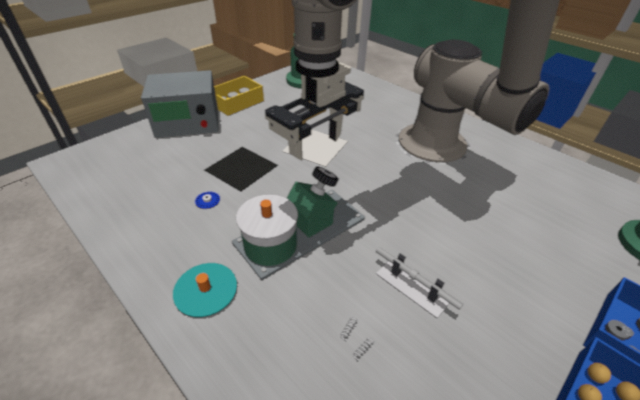

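View pics/wrist0.png

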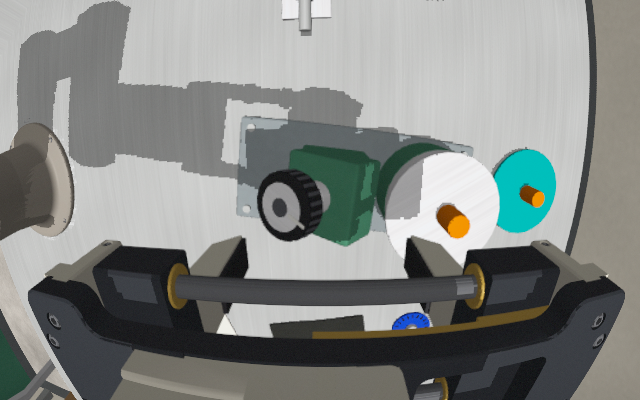

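```bash
cat > b.py <<'E'
from h import *
np.set_printoptions(precision=2,suppress=True)
ob=get_obs(); print({k:np.array(v) for k,v in ob.items()})
c=capture("wrist")
print("wrist campos",ray(c,[200,300],ob)[0])
for n in("scene","side","wrist"):
    ob=get_obs(); c=capture(n)
    hsv=cv2.cvtColor(c["frame"],cv2.COLOR_RGB2HSV)
    m=cv2.inRange(hsv,(5,150,80),(20,255,255))
    k,l,s,ce=cv2.connectedComponentsWithStats(m)
    for i in range(1,k):
        if s[i,4]>40: print(n,"orange",s[i],ce[i], atz(c,ce[i][::-1],111,ob))
    for r in trace("lid",n)[:2]:
        mm=r["mask"]; px=c["frame"][mm]; print(n,"lid",r["p"],mm.sum(),r["at"],np.median(px,0))
    for r in trace("mat",n)[:2]:
        mm=r["mask"]; print(n,"mat",r["p"],mm.sum(),np.median(c["frame"][mm],0))
        q=cv2.minAreaRect(np.argwhere(mm).astype(np.float32)); 
        h=cv2.approxPolyDP(cv2.convexHull(np.argwhere(mm).astype(np.int32)),8,True)[:,0]
        print([atz(c,p,4,ob)[:2] for p in h])
E
python3 b.py
```

```text
{'time': array(1.2), 'joint_positions': array([-0.15,  0.34,  1.52,  0.  ,  1.28, -0.15]), 'dq': array([-0., -0., -0., -0., -0.,  0.]), 'tau': array([  0.  , -43.11, -24.45,   0.07,   0.05,  -0.  ]), 'tool_pos': array([525.01,   0.02, 240.76]), 'tcp_rot': array([ 3.14, -0.  ,  1.57]), 'contact_force': array([-0.19, -0.73, -0.15]), 'moment': array([ 0.01,  0.05, -0.03]), 'finger_force': array(0.), 'grip_width': array(91.8)}
wrist campos [524.87  79.86 385.8 ]
scene orange [261 200  10  17 137] [265.93 208.18] [639.44 -31.61 111.  ]
scene orange [197 274  13  17 164] [202.95 281.99] [834.77  36.91 111.  ]
scene lid 0.81 2745 [290.5, 201.5] [ 53. 155. 152.]
scene mat 0.89 1078 [209. 205. 199.]
[array([ 198.76, -190.67]), array([ 236.47, -306.04]), array([ 380.94, -287.8 ]), array([ 339.46, -145.81])]
scene mat 0.62 1702 [41. 41. 38.]
[array([ 604.42, -358.89]), array([ 579.74, -223.47]), array([ 442.14, -243.14]), array([ 465.85, -389.61])]
side orange [354 183   9  15 101] [358.15 190.25] [656.82 -13.05 111.  ]
side orange [399 184   9  14  90] [403.02 190.51] [740.23 -82.61 111.  ]
si
[... 303 characters left out ...]
]
[array([ 456.77, -391.55]), array([ 599.24, -368.82]), array([ 576.23, -224.7 ]), array([ 436.13, -250.72])]
wrist orange [520 186  24  21 347] [531.88 195.83] [749.45   0.83 111.  ]
wrist orange [437 205  33  33 727] [452.86 221.16] [653.06 -26.35 111.  ]
wrist orange [504 307  42  12 122] [525.79 313.26] [ 791.24 -161.44  111.  ]
wrist lid 0.91 9180 [206.0, 442.7] [238. 236. 237.]
wrist lid 0.57 4095 [190.5, 522.4] [  0. 192. 188.]
wrist mat 0.63 197 [239. 239. 232.]
[array([ 372.3 , -270.19]), array([ 363.11, -231.87]), array([ 343.87, -268.99])]
wrist mat 0.59 1438 [54. 55. 51.]
[array([ 435.14, -257.88]), array([ 499.58, -270.68]), array([ 585.36, -241.13]), array([ 563.94, -221.92])]
```

The scene shows the white lid with orange knob at about (215,266), the black mat at (167,240) and the wheel at (177,324). The white mat at (147,316) and the turquoise lid at (290,205) are decoys.

```bash
cat > c.py <<'E'
from h import *
np.set_printoptions(precision=1,suppress=True)
K=[];W=[];S=[]
for n in("scene","side","wrist"):
    ob=get_obs(); c=capture(n)
    hsv=cv2.cvtColor(c["frame"],cv2.COLOR_RGB2HSV)
    m=cv2.inRange(hsv,(5,150,80),(20,255,255))
    k,l,s,ce=cv2.connectedComponentsWithStats(m)
    i=min((i for i in range(1,k) if s[i,4]>40),key=lambda i:np.hypot(*(atz(c,ce[i][::-1],123,ob)[:2]-[645,-26])))
    K.append(ray(c,ce[i][::-1],ob)); print(n,"knob",atz(c,ce[i][::-1],123,ob))
    r=min(pinpoint("handwheel_centre",n),key=lambda r:np.hypot(*(atz(c,r["at"],135,ob)[:2]-[490,-2])))
    W.append(ray(c,r["at"],ob))
    for r in pinpoint("needle_tip",n)[:1]+pinpoint("setmark_point",n)[:1]: print(n,"dial?",r)
for nm,L in(("knob",K),("wheel",W)):
    print(nm,tri(L),[tri([L[a],L[b]]) for a,b in((0,1),(0,2),(1,2))])
E
python3 c.py
```

```text
scene knob [646.6 -21.3 123. ]
side knob [647.  -22.8 123. ]
side dial? {'at': [198.3, 354.8], 'p': 0.5}
wrist knob [647.4 -21.7 123. ]
knob [647.1 -21.9 122.7] [array([646.8, -22.1, 122.6]), array([647. , -21.2, 123.6]), array([647.8, -22.1, 122.1])]
wheel [491.4  -2.8 134.6] [array([490.1,  -4.5, 135.2]), array([493.1,   1.9, 141.4]), array([493.5,  -3.1, 131.1])]
```

Emit:
{"op": "play_rows", "data": {
  "rows": [
    [[0.68,-0.12,0],[0,0,0]],
    [[0.68,-0.12,0],[0,0,0]],
    [[0.68,-0.12,0],[0,0,0]],
    [[0.68,-0.12,0],[0,0,0]],
    [[0.68,-0.12,0],[0,0,0]],
    [[0.68,-0.13,0],[0,0,0]],
    [[0,0,-0.8],[0,0,0]],
    [[0,0,-0.8],[0,0,0]],
    [[0,0,-0.8],[0,0,0]],
    [[0,0,-0.8],[0,0,0]],
    [[0,0,-0.6],[0,0,0]],
    [[0,0,0],[0,0,0]]
  ],
  "hand": 1
}}

```text
time: 3.8
tool_pos: [646.5, -21.8, 125.1]
tcp_rot: [-3.138, -0.001, 1.571]
contact_force: [0.2, -0.1, 1.0]
grip_width: 91.8
finger_force: 0.0
```

Emit:
{"op": "play_rows", "data": {
  "rows": [
    [[0,0,0],[0,0,0]],
    [[0,0,0],[0,0,0]],
    [[0,0,0],[0,0,0]],
    [[0,0,0],[0,0,0]],
    [[0,0,0],[0,0,0]],
    [[0,0,0],[0,0,0]]
  ],
  "hand": -1
}}

```text
time: 4.55
tool_pos: [647.4, -21.9, 126.7]
tcp_rot: [3.142, -0.0, 1.571]
contact_force: [-0.8, -0.4, -0.6]
grip_width: 36.5
finger_force: 0.0
```

Fingers are still closing.

Emit:
{"op": "play_rows", "data": {
  "rows": [
    [[0,0,0],[0,0,0]],
    [[0,0,0],[0,0,0]],
    [[0,0,0],[0,0,0]],
    [[0,0,0],[0,0,0]]
  ]
}}

```text
time: 5.05
tool_pos: [647.3, -21.9, 126.7]
tcp_rot: [-3.141, -0.0, 1.571]
contact_force: [-0.9, -0.1, 0.3]
grip_width: 23.4
finger_force: 30.0
```

Emit:
{"op": "play_rows", "data": {
  "rows": [
    [[0,0,0.3],[0,0,0]],
    [[0,0,0.5],[0,0,0]],
    [[0,0,0.8],[0,0,0]],
    [[0,0,0.8],[0,0,0]],
    [[0,0,0.6],[0,0,0]],
    [[0,0,0],[0,0,0]]
  ]
}}

```text
time: 5.8
tool_pos: [648.4, -22.0, 219.4]
tcp_rot: [3.137, 0.001, 1.571]
contact_force: [0.2, -0.5, -2.1]
grip_width: 23.2
finger_force: 30.0
```

Emit:
{"op": "play_rows", "data": {
  "rows": [
    [[-0.2,-0.4,0],[0,0,0]],
    [[-0.42,-0.94,0],[0,0,0]],
    [[-0.42,-0.94,0],[0,0,0]],
    [[-0.42,-0.94,0],[0,0,0]],
    [[-0.42,-0.94,0],[0,0,0]],
    [[-0.42,-0.94,0],[0,0,0]],
    [[-0.42,-0.94,0],[0,0,0]],
    [[-0.42,-0.94,0],[0,0,0]],
    [[-0.42,-0.94,0],[0,0,0]],
    [[-0.42,-0.94,0],[0,0,0]],
    [[-0.28,-0.6,0],[0,0,0]],
    [[0,0,0],[0,0,0]]
  ]
}}

```text
time: 7.3
tool_pos: [518.6, -306.8, 216.1]
tcp_rot: [-3.141, -0.001, 1.568]
contact_force: [0.8, 0.6, -1.9]
grip_width: 22.9
finger_force: 30.0
```

```bash
cat > d.py <<'E'
from h import *
np.set_printoptions(precision=1,suppress=True)
ob=get_obs(); print(ob["tool_pos"],ob["tcp_rot"],ob["contact_force"],ob["time"])
for n in("scene","side","wrist"):
    ob=get_obs(); c=capture(n)
    cv2.imwrite(f"pics/{n}1.png",c["frame"][:,:,::-1])
    for q,z in(("needle_tip",81),("setmark_point",81),("handwheel_centre",135),("mat",0),("lid",np.array(ob["tool_pos"])[2]-32)):
        for r in pinpoint(q,n)[:2]: print(n,q,round(r["p"],2),np.array(r["at"]),atz(c,r["at"],z,ob))
E
python3 d.py
```

```text
[ 518.6 -306.8  216.1] [-3.1 -0.   1.6] [ 0.8  0.6 -1.9] 7.3
scene handwheel_centre 0.82 [175.3 327. ] [488.4   0.7 135. ]
scene handwheel_centre 0.55 [229.3 304.6] [637.1  85.3 135. ]
scene mat 0.98 [144.1 317.3] [ 276.6 -240.8    0. ]
scene lid 0.72 [109.9 235.2] [ 513.4 -301.9  184.1]
scene lid 0.66 [288.2 207.7] [853.1 105.  184.1]
side setmark_point 0.57 [163.4 299.3] [631.2 193.7  81. ]
side setmark_point 0.31 [193.3 249. ] [460.7 176.3  81. ]
side handwheel_centre 0.87 [210.  304.2] [499.6  -5.3 135. ]
side mat 0.9 [329.5 401. ] [ 520.4 -303.     0. ]
side mat 0.63 [379.1 290.9] [ 281.2 -244.1    0. ]
side lid 0.92 [274.  412.9] [ 521.4 -302.3  184.7]
side lid 0.88 [200.  399.7] [ 645.1 -151.3  184.7]
wrist mat 0.89 [125.6 148. ] [ 289.  -235.3    0. ]
wrist lid 0.92 [235.4 324.1] [ 518.6 -302.8  184.7]
```

View pics/scene1.png

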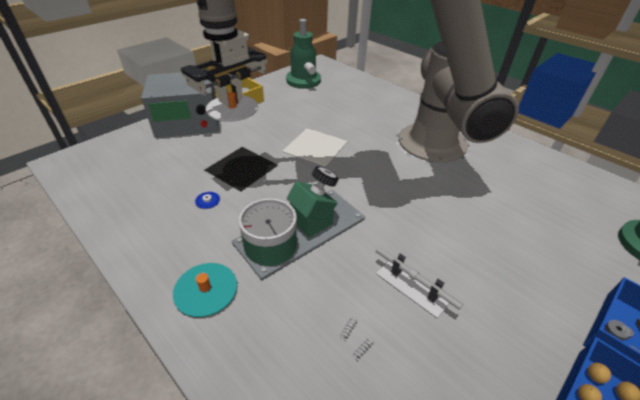

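The lid hangs over the mat at (105,232). The dial is open: the needle points to lower right (+y) and the red mark is at about (227,247). Now I'll lower the lid.

Emit:
{"op": "play_rows", "data": {
  "rows": [
    [[0,0,-0.5],[0,0,0]],
    [[0,0,-0.9],[0,0,0]],
    [[0,0,-0.9],[0,0,0]],
    [[0,0,-0.9],[0,0,0]],
    [[0,0,-0.9],[0,0,0]],
    [[0,0,-0.7],[0,0,0]],
    [[0,0,-0.5],[0,0,0]],
    [[0,0,-0.3],[0,0,0]],
    [[0,0,-0.1],[0,0,0]],
    [[0,0,-0.1],[0,0,0]],
    [[0,0,0],[0,0,0]]
  ]
}}

```text
time: 9.57
tool_pos: [519.8, -305.8, 43.1]
tcp_rot: [3.141, 0.0, 1.571]
contact_force: [-0.3, 0.2, -1.7]
grip_width: 23.7
finger_force: 30.0
```

Emit:
{"op": "play_rows", "data": {
  "rows": [
    [[0,0,-0.05],[0,0,0]],
    [[0,0,-0.05],[0,0,0]],
    [[0,0,-0.05],[0,0,0]],
    [[0,0,-0.03],[0,0,0]],
    [[0,0,-0.03],[0,0,0]],
    [[0,0,0],[0,0,0]],
    [[0,0,0],[0,0,0]]
  ]
}}

```text
time: 10.45
tool_pos: [519.6, -305.7, 36.7]
tcp_rot: [3.141, 0.0, 1.571]
contact_force: [-1.2, 0.8, 2.4]
grip_width: 23.1
finger_force: 30.0
```

Emit:
{"op": "play_rows", "data": {
  "rows": [
    [[0,0,0],[0,0,0]],
    [[0,0,0],[0,0,0]],
    [[0,0,0],[0,0,0]],
    [[0,0,0],[0,0,0]],
    [[0,0,0.3],[0,0,0]],
    [[0,0,0.9],[0,0,0]],
    [[0,0,0.9],[0,0,0]],
    [[0,0,0.9],[0,0,0]],
    [[0,0,0.9],[0,0,0]],
    [[0,0,0.9],[0,0,0]],
    [[0,0,0.9],[0,0,0]],
    [[0,0,0.5],[0,0,0]]
  ],
  "hand": 1
}}

```text
time: 11.95
tool_pos: [520.0, -305.9, 224.6]
tcp_rot: [3.139, 0.002, 1.571]
contact_force: [0.3, -0.1, -0.4]
grip_width: 91.8
finger_force: 0.0
```

```bash
sed -i 's/}1.png/}2.png/' d.py; python3 d.py | grep -v mat
python3 - <<'E'
from h import *
np.set_printoptions(precision=1,suppress=True)
c=capture("scene")
f=c["frame"][190:280,225:315]; g=cv2.resize(f,(540,540),interpolation=cv2.INTER_CUBIC)
s=capture("side")["frame"]; cv2.imwrite("pics/dial.png",g[:,:,::-1])
hsv=cv2.cvtColor(c["frame"],cv2.COLOR_RGB2HSV)
m=(cv2.inRange(hsv,(0,130,60),(4,255,255))|cv2.inRange(hsv,(172,130,60),(180,255,255))); m[:,:225]=0;m[:,315:]=0;m[:190]=0;m[280:]=0
p=np.argwhere(m).mean(0); print(m.astype(bool).sum(),p,atz(c,p,81))
E
```

```text
[ 520.  -305.9  224.6] [3.1 0.  1.6] [ 0.3 -0.1 -0.4] 11.95
scene handwheel_centre 0.65 [174.2 322.2] [493.5  -9.5 135. ]
scene lid 0.95 [287.5 208.1] [854.  110.3 192.6]
scene lid 0.62 [164.7 244.6] [638.7 -91.7 192.6]
side setmark_point 0.67 [170.9 302. ] [617.5 163.2  81. ]
side handwheel_centre 0.67 [209.7 302.2] [496.7  -1.7 135. ]
side lid 0.78 [198.  402.5] [ 650.4 -153.7  189.1]
side lid 0.7 [331.8 398.1] [ 415.  -367.5  189.1]
wrist setmark_point 0.22 [136.  441.4] [ 630.8 -248.6   81. ]
wrist lid 0.76 [173.3 324.4] [ 518.6 -263.6  190. ]
0 [nan nan] [nan nan nan]<stdin>:8: RuntimeWarning: Mean of empty slice.
  ret = um.true_divide(
```

View pics/dial.png

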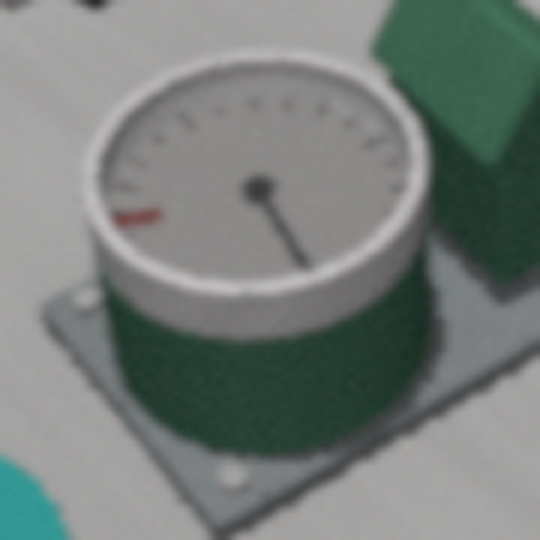

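Dial crop: hub at (258,188), needle tip at (305,268) and red mark centred at (140,217). The lid is standing on the mat. Next I move over the wheel and pre-wind the wrist.

Emit:
{"op": "play_rows", "data": {
  "rows": [
    [[-0.21,0.93,0],[0,0,1]],
    [[-0.21,0.93,0],[0,0,1]],
    [[-0.21,0.93,0],[0,0,1]],
    [[-0.21,0.93,0],[0,0,1]],
    [[-0.21,0.93,0],[0,0,1]],
    [[-0.21,0.93,0],[0,0,1]],
    [[-0.21,0.93,0],[0,0,1]],
    [[-0.21,0.93,0],[0,0,1]],
    [[-0.21,0.93,0],[0,0,1]],
    [[-0.21,0.93,0],[0,0,1]],
    [[-0.23,0.93,0],[0,0,1]],
    [[0,0,0],[0,0,0]]
  ]
}}

```text
time: 14.45
tool_pos: [449.3, 2.4, 222.7]
tcp_rot: [3.141, 0.0, 3.109]
contact_force: [-0.3, -1.4, 0.7]
grip_width: 91.7
finger_force: 0.0
```

```bash
cat > e.py <<'E'
from h import *
import sys
np.set_printoptions(precision=2,suppress=True)
ob=get_obs(); print(np.array(ob["tool_pos"]),np.array(ob["tcp_rot"]),np.array(ob["joint_positions"]),ob["time"])
W=[]
for n in("scene","side","wrist"):
    ob=get_obs(); c=capture(n)
    cv2.imwrite(f"pics/{n}{sys.argv[1]}.png",c["frame"][:,:,::-1])
    for q,z in(("needle_tip",81),("setmark_point",81),("handwheel_centre",135),("lid",4),("stand",0)):
        for r in pinpoint(q,n)[:2]:
            X=atz(c,r["at"],z,ob); print(n,q,round(r["p"],2),np.array(r["at"]),X)
            if q[0]=="h" and abs(X[0]-491)<15 and abs(X[1]+2)<15: W.append(ray(c,r["at"],ob))
print("wheel",tri(W))
E
python3 e.py 3
python3 - <<'E'
from h import *
c=capture("scene"); P=[atz(c,p,81)[:2] for p in([221.3,268],[234.7,275.8],[226.2,248.3])]
print(P)
for p in P[1:]:
    d=p-P[0]; print(np.hypot(*d), np.degrees(np.arctan2(d[0],d[1])), "deg cw from world +y")
E
```

```text
[449.33   2.43 222.69] [3.14 0.   3.11] [-0.17  0.22  1.75  0.    1.17 -1.7 ] 14.45
scene setmark_point 0.71 [327.7 349.8] [701.72 263.61  81.  ]
scene handwheel_centre 0.92 [170.8 322.7] [483.89 -17.34 135.  ]
scene lid 0.85 [167.4 241.6] [ 520.39 -301.86    4.  ]
scene lid 0.7 [291.4 207.3] [815.3  -15.71   4.  ]
scene stand 0.79 [229.1 303.8] [553.44  -7.62   0.  ]
scene stand 0.73 [351.1 362.3] [682.68 285.28   0.  ]
side handwheel_centre 0.56 [209.6 303. ] [498.32  -2.6  135.  ]
side lid 0.89 [199.3 397.9] [800.97 -23.19   4.  ]
side lid 0.65 [329.4 400.5] [ 517.68 -303.57    4.  ]
side stand 0.62 [239.1 323.1] [553.5   -4.59  -0.  ]
wrist handwheel_centre 0.95 [259.9 327.4] [493.65   0.63 135.  ]
wrist lid 0.72 [232.9 122. ] [ 521.57 -308.5     4.  ]
wrist lid 0.45 [203.1 516.4] [494.75 269.47   4.  ]
wheel [498.46   0.43 130.57]
[array([643.95642809, -22.66251056]), array([656.71597072,  18.48410616]), array([683.07729868, -40.30785383])]
43.07957747863593 17.228633792959133 deg cw from world +y
42.91620503137761 114.27760261957306 deg cw from world +y
```

```bash
ls pics
```

```text
dial.png
scene0.png
scene1.png
scene2.png
scene3.png
side0.png
side1.png
side2.png
side3.png
wrist0.png
wrist1.png
wrist2.png
wrist3.png
```

View pics/wrist3.png

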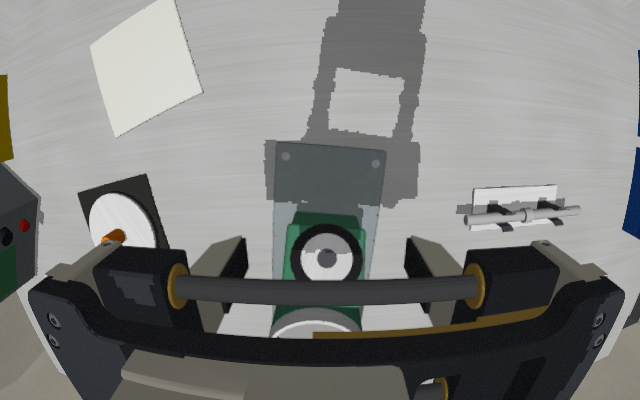

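The wrist view shows the lid on the mat at (122,232), the wheel face at (326,258), and the near plate corners at (277,142) and (385,150). I'll fit the stand pose from these.

```bash
cat > f.py <<'E'
from h import *
np.set_printoptions(precision=2,suppress=True)
ob=get_obs(); c=capture("wrist")
a,b=[atz(c,p,12,ob)[:2] for p in([142,277],[150,385])]
print(a,b,np.hypot(*(b-a)))
e=(b-a)/np.hypot(*(b-a)); print("yaw edge",np.degrees(np.arctan2(-e[0],e[1])))
psi=np.arctan2(-e[0],e[1]); m=(a+b)/2; u=np.array([np.cos(psi),np.sin(psi)])
print("wheel from plate",m+90*u,"pot",m+245*u)
# dark wheel blob ellipse
g=cv2.cvtColor(c["frame"],cv2.COLOR_RGB2GRAY)
m=(g<60).astype(np.uint8); m[:220]=0;m[285:]=0;m[:,:285]=0;m[:,370:]=0
k,l,s,ce=cv2.connectedComponentsWithStats(m)
for i in range(1,k):
    if s[i,4]>30: print(s[i],ce[i])
for p in ([258,326.5],): print("face hub at z=143",atz(c,p,143.2,ob))
E
python3 f.py
```

```text
[406.28 -53.85] [419.75  71.32] 125.90153855732288
yaw edge -6.141991994293677
wheel from plate [502.5   -0.89] pot [656.61 -17.48]
[ 285  220   85   65 2187] [326.58 250.02]
face hub at z=143 [487.51   0.29 143.2 ]
```

Emit:
{"op": "play_rows", "data": {
  "rows": [
    [[-0.06,0.01,-0.1],[-0.1,-0.87,0]],
    [[-0.06,0.01,-0.1],[-0.1,-0.87,0]],
    [[-0.06,0.01,-0.1],[-0.1,-0.87,0]],
    [[-0.06,0.01,-0.1],[-0.11,-0.87,0]],
    [[-0.06,0.01,-0.1],[-0.11,-0.86,0]],
    [[0,0,0],[0,0,0]],
    [[0,0,0],[0,0,0]]
  ]
}}

```text
time: 16.32
tool_pos: [442.3, 2.3, 208.7]
tcp_rot: [-3.082, 0.61, 3.126]
contact_force: [0.3, -0.2, 0.9]
grip_width: 91.8
finger_force: 0.0
```

```bash
python3 e.py 4; python3 - <<'E'
from h import *
ob=get_obs(); M=R.from_euler("xyz",ob["tcp_rot"]).as_matrix(); print(M)
E
```

```text
[442.28   2.34 208.72] [-3.08  0.61  3.13] [-0.2  -0.02  2.26  0.16  0.3  -1.88] 16.325
scene handwheel_centre 0.79 [173.6 322.8] [490.95 -10.05 135.  ]
scene lid 0.96 [290.2 203.6] [819.12 -23.4    4.  ]
scene lid 0.86 [168.  244.6] [ 515.88 -293.75    4.  ]
scene stand 0.83 [231.5 305.4] [556.02   0.71   0.  ]
side handwheel_centre 0.57 [210.2 303.5] [498.03  -4.84 135.  ]
side lid 0.71 [331.2 400.2] [ 514.19 -306.07    4.  ]
side lid 0.61 [200.  397.3] [797.67 -24.12   4.  ]
side stand 0.89 [238.4 323.7] [556.14  -3.71   0.  ]
wrist setmark_point 0.63 [205.2 182.9] [ 559.12 -181.54   81.  ]
wrist handwheel_centre 0.92 [212.5 328.2] [494.59  -1.83 135.  ]
wrist lid 0.97 [144.1 120.5] [ 519.29 -304.43    4.  ]
wrist stand 0.96 [150.8 329.1] [552.22  -8.93   0.  ]
wheel [495.26  -4.92 137.05]
[[-0.82079715  0.04945833  0.56907462]
 [ 0.01300813  0.99760462 -0.0679398 ]
 [-0.57107165 -0.0483622  -0.81947438]]
```

View pics/wrist4.png

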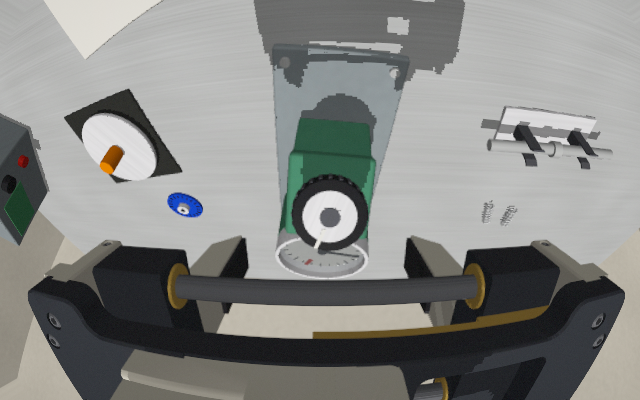

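The wheel face hub sits at (329,216). Through the glass the needle is near (345,254) and the red mark near (309,262). Joint 5 is near its lower limit, so I'll check it partway down.

Emit:
{"op": "play_rows", "data": {
  "rows": [
    [[0.33,-0.01,-0.45],[0,0,0]],
    [[0.32,-0.02,-0.46],[0,0,0]],
    [[0.32,-0.02,-0.46],[0,0,0]],
    [[0,0,0],[0,0,0]]
  ]
}}

```text
time: 17.73
tool_pos: [471.0, -2.0, 189.3]
tcp_rot: [-3.093, 0.578, 3.124]
contact_force: [-0.8, -0.5, -0.5]
grip_width: 92.3
finger_force: 0.0
```

```bash
cat > g.py <<'E'
from h import *
import sys
np.set_printoptions(precision=2,suppress=True)
def axinfo(C=np.array([493.5,-1.5,135]),psi=np.radians(-6.8)):
    ob=get_obs(); p=np.array(ob["tool_pos"]); M=R.from_euler("xyz",ob["tcp_rot"]).as_matrix()
    ax=np.array([-np.sin(np.radians(35))*np.cos(psi),-np.sin(np.radians(35))*np.sin(psi),np.cos(np.radians(35))])
    s=(p-C)@ax; print("t",ob["time"],"tcp",p,"s",s,"off",p-C-s*ax,"tilt err deg",np.degrees(np.arccos(min(1,-M[:,2]@ax))))
    print("q",np.array(ob["joint_positions"]),"F",np.array(ob["contact_force"]),"M",np.array(ob["moment"]),"grip",ob["grip_width"],ob["finger_force"])
    return ob,ax
if __name__=="__main__":
    ob,ax=axinfo()
    if len(sys.argv)>1:
        c=capture("wrist"); cv2.imwrite(f"pics/w{sys.argv[1]}.png",c["frame"][:,:,::-1])
        for q in("handwheel_centre","needle_tip","setmark_point"):
            for r in pinpoint(q,"wrist")[:1]: print(q,round(r["p"],2),np.array(r["at"]),atz(c,r["at"],135 if q[0]=="h" else 81,ob))
E
python3 g.py 5
```

```text
t 17.725 tcp [470.98  -2.01 189.26] s 57.23335262333591 off [10.08 -4.39  7.37] tilt err deg 1.814043517854967
q [-0.2   0.08  2.21  0.19  0.28 -1.9 ] F [-0.78 -0.45 -0.51] M [0.19 0.29 0.05] grip 92.27553163549572 0.0
handwheel_centre 0.88 [210.1 331.7] [494.17  -1.46 135.  ]
needle_tip 0.18 [123.  559.7] [446.86 189.68  81.  ]
```

```bash
cat > k.py <<'E'
from h import *
from scipy.optimize import least_squares
def fk(q,P):
    o,a,h,L1,L2,d,e=P
    A=R.from_euler("z",q[0])
    U=A*R.from_euler("y",q[1]); F=U*R.from_euler("y",q[2]); W=F*R.from_euler("z",q[3])*R.from_euler("y",q[4])
    T=W*R.from_euler("z",q[5])
    p=np.array([0,0,h])+A.apply([a,o,0])+U.apply([0,0,L1])+F.apply([e,0,L2])+W.apply([0,0,d])
    return p,T
if __name__=="__main__":
    np.set_printoptions(precision=4,suppress=True)
    ob=get_obs()
    D=[([-0.146,.342,1.524,0,1.275,-.146],[525.018,.02,240.741],1),(ob["joint_positions"],ob["tool_pos"],1),
     ([-.17,.22,1.75,0,1.17,-1.7],[449.33,2.43,222.69],.3),([-.2,-.02,2.26,.16,.3,-1.88],[442.28,2.34,208.72],.3)]
    print(D[1])
    for free in ([0,2,3,4,5],[0,2,3,4,5,6]):
        def full(x):
            P=np.zeros(7); P[free]=x; return P
        s=least_squares(lambda x:np.r_[np.concatenate([(fk(q,full(x))[0]-p)*w for q,p,w in D]),(np.array(x)-x0[:len(x)])*1e-3],x0:=np.array([76,300,400,400,250,0])[:len(free)] if 0 else np.array([76,300,400,400,250,0.])[:len(free)])
        print(free,s.x,s.fun.round(1))
    q=D[1][0]; T=fk(q,np.zeros(7))[1].as_matrix(); print(T[:,2],R.from_euler("xyz",ob["tcp_rot"]).as_matrix()[:,2])
    print(R.from_matrix(T.T@R.from_euler("xyz",ob["tcp_rot"]).as_matrix()).as_rotvec())
E
python3 k.py
```

```text
(array([-0.2009,  0.0754,  2.2089,  0.1864,  0.2831, -1.9033]), array([469.96  ,  -1.6776, 189.8467]), 1)
[0, 2, 3, 4, 5] [ 76.9835 112.5401 545.755  351.1853 283.711 ] [-0.1  0.6  0.1  0.7 -0.6 -0.1  0.1 -0.5  0.7 -2.1  0.5 -0.4  0.  -0.2
  0.1 -0.   0. ]
[0, 2, 3, 4, 5, 6] [ 76.389  236.8459 500.9818 382.9178 306.861   51.9843] [-0.  -0.   0.1  0.1  0.1  0.1 -0.1 -0.6 -0.2 -0.1  0.2 -0.4  0.  -0.1
  0.1 -0.   0.1  0.1]
[ 0.5457 -0.0583 -0.836 ] [ 0.5457 -0.0583 -0.836 ]
[ 0.     -0.      1.5708]
```

```bash
cat > ik.py <<'E'
from h import *
from k import fk
from scipy.optimize import least_squares
np.set_printoptions(precision=3,suppress=True)
lo=np.array([-2.53,-.77,.04,-1,.28,-3.11]);hi=np.array([2.53,2.02,2.7,4.14,2.66,3.11])
for P in([76.98,0,112.54,545.76,351.19,283.7,0],[76.39,0,236.85,500.98,382.92,306.86,51.98]):
    psi=np.radians(-6.8); C=np.array([493.5,-1.5,135])
    ax=np.array([-np.sin(np.radians(35))*np.cos(psi),-np.sin(np.radians(35))*np.sin(psi),np.cos(np.radians(35))])
    for s in(60,20,8,0,-4):
      for wz in (1,1000):
        best=None
        for q4 in(.2,-.6,3.):
            f=lambda q:np.r_[fk(q,P)[0]-C-s*ax,(fk(q,P)[1].as_matrix()[:,2]+ax)*wz,.001*(q[5]+1.9)]
            r=least_squares(f,[-.2,.1,2.2,q4,.4,-1.9],bounds=(lo,hi))
            if best is None or r.cost<best.cost: best=r
        T=fk(best.x,P)[1].as_matrix()[:,2]
        print(s,wz,best.x,"pos",fk(best.x,P)[0]-C-s*ax,"tilt err",np.degrees(np.arccos(min(1,-T@ax))),"toolz err",T+ax)
E
python3 ik.py
```

```text
60 1 [-0.194  0.066  2.233  0.182  0.28  -1.9  ] pos [ 0. -0.  0.] tilt err 2.4948274185500208 toolz err [-0.034  0.013 -0.024]
60 1000 [-0.195  0.036  2.227  0.162  0.28  -1.813] pos [ 0.225 -1.88  16.145] tilt err 0.4188019394573292 toolz err [-0.006  0.002 -0.004]
20 1 [-0.201  0.167  2.2    0.245  0.28  -1.9  ] pos [ 0. -0.  0.] tilt err 6.24910964360859 toolz err [-0.086  0.038 -0.056]
20 1000 [-0.198  0.095  2.181  0.176  0.28  -1.902] pos [ 3.034 -4.833 41.419] tilt err 1.1257172784872718 toolz err [-0.015  0.006 -0.011]
8 1 [-0.204  0.197  2.19   0.27   0.28  -1.9  ] pos [ 0. -0.  0.] tilt err 7.281431890975817 toolz err [-0.1    0.046 -0.063]
8 1000 [-0.199  0.113  2.166  0.178  0.28  -1.972] pos [ 4.506 -5.633 48.581] tilt err 1.3403567811876616 toolz err [-0.018  0.007 -0.013]
0 1 [-0.206  0.216  2.183  0.29   0.28  -1.9  ] pos [ 0. -0.  0.] tilt err 7.945143913825867 toolz err [-0.109  0.052 -0.068]
0 1000 [-0.199  0.126  2.156  0.18   0.28  -3.091] pos [ 5.654 -6.135 53.234] tilt err 1.4839011158743873 toolz err [-0.02   0.008 -0.014]
-4 1 [-0.207  0.226  2.18   0.301  0
[... 861 characters left out ...]
olz err [-0.097  0.045 -0.062]
8 1000 [-0.202  0.118  2.162  0.186  0.28  -1.822] pos [ 4.632 -6.016 48.361] tilt err 1.3757042741981649 toolz err [-0.019  0.007 -0.013]
0 1 [-0.208  0.243  2.152  0.289  0.28  -1.899] pos [ 0. -0.  0.] tilt err 7.678535853598717 toolz err [-0.105  0.05  -0.066]
0 1000 [-0.202  0.133  2.15   0.187  0.28  -0.075] pos [ 5.878 -6.557 52.878] tilt err 1.524888068825177 toolz err [-0.021  0.008 -0.015]
-4 1 [-0.21   0.254  2.147  0.299  0.28  -1.9  ] pos [ 0. -0.  0.] tilt err 7.976582593947372 toolz err [-0.109  0.053 -0.068]
-4 1000 [-0.202  0.14   2.144  0.188  0.28  -1.577] pos [ 6.557 -6.817 55.089] tilt err 1.5997086784238186 toolz err [-0.022  0.009 -0.015]
```

```bash
cat > plan.py <<'E'
from h import *
from k import fk
from scipy.optimize import least_squares
np.set_printoptions(precision=2,suppress=True)
lo=np.array([-2.53,-.77,.04,-1,.28,-3.11]);hi=np.array([2.53,2.02,2.7,4.14,2.66,3.11])
P=[76.39,0,236.85,500.98,382.92,306.86,51.98]
psi=np.radians(-6.8); C=np.array([493.5,-1.5,135])
ax=R.from_euler("zy",[psi,-np.radians(35)]).apply([0,0,1])
E0=np.array([-.105,.05,-.066]); E0-=ax*(E0@ax); E0/=np.linalg.norm(E0)
def pose(e,th,flip=0,phi=0):
    E=R.from_rotvec(ax*phi).apply(E0); y=np.cross(-ax,E)*(-1 if flip else 1)
    z=-ax*np.cos(e)+E*np.sin(e); x=np.cross(y,z)
    return R.from_rotvec(-ax*th)*R.from_matrix(np.c_[x,y,z])
def ik(p,T,q0):
    f=lambda q:np.r_[fk(q,P)[0]-p,300*((fk(q,P)[1]*R.from_euler("z",np.pi/2))*T.inv()).as_rotvec()]
    r=least_squares(f,np.clip(q0,lo+1e-6,hi-1e-6),bounds=(lo,hi)); return r.x,np.abs(r.fun).max()
if __name__=="__main__":
    for flip in(0,1):
      for e in(10,12,14):
        for ph in(0,):
          q=np.array([-.2,.2,2.15,.3,.35,-1.9 if not flip else 1.2])
          for th in(0,-20,-40,-60,-75,0,20,40,60,75):
            if th==0 : q=np.array([-.2,.2,2.15,.3,.35,-1.9 if not flip else 1.2])
            best=min((ik(C+2*ax,pose(np.radians(e),np.radians(th),flip,ph),np.r_[q[:5],s]) for s in (q[5],-2,-.5,1,2.2)),key=lambda r:r[1]); q=best[0]
            print(flip,e,th,q,round(best[1],2))
E
python3 plan.py
```

```text
0 10 0 [-0.27  0.25  2.12  0.48  0.4  -1.89] 0.0
0 10 -20 [-0.22  0.24  2.11  0.28  0.37 -2.  ] 0.0
0 10 -40 [-0.17  0.24  2.12  0.06  0.33 -2.1 ] 0.0
0 10 -60 [-0.13  0.25  2.14 -0.18  0.28 -2.17] 0.35
0 10 -75 [-0.09  0.24  2.14 -0.37  0.28 -2.21] 6.08
0 10 0 [-0.27  0.25  2.12  0.48  0.4  -1.89] 0.0
0 10 20 [-0.32  0.25  2.15  0.69  0.41 -1.79] 0.0
0 10 40 [-0.37  0.25  2.18  0.92  0.42 -1.7 ] 0.0
0 10 60 [-0.4   0.25  2.22  1.15  0.42 -1.62] 0.0
0 10 75 [-0.41  0.26  2.26  1.35  0.41 -1.56] 0.0
0 12 0 [-0.28  0.25  2.1   0.44  0.45 -1.85] 0.0
0 12 -20 [-0.22  0.25  2.09  0.22  0.42 -1.94] 0.0
0 12 -40 [-0.16  0.25  2.09 -0.    0.38 -2.02] 0.0
0 12 -60 [-0.11  0.25  2.12 -0.26  0.33 -2.08] 0.0
0 12 -75 [-0.08  0.25  2.14 -0.49  0.28 -2.08] 0.0
0 12 0 [-0.28  0.25  2.1   0.44  0.45 -1.85] 0.0
0 12 20 [-0.34  0.25  2.12  0.66  0.46 -1.77] 0.0
0 12 40 [-0.39  0.26  2.16  0.89  0.47 -1.69] 0.0
0 12 60 [-0.43  0.26  2.21  1.14  0.47 -1.63] 0.0
0 12 75 [-0.44  0.27  2.26  1.34  0.46 -1.59] 0.0
0 14 0 [-0.28  0.26  2.07  0.41  0.5  -1.82] 0.0
0 14 -20 [-0.21  0.26  2.06  0.18  0.47 -1.9 
[... 1215 characters left out ...]
 12 20 [-0.34  0.25  2.12  0.66  0.46  1.37] 0.0
1 12 40 [-0.39  0.26  2.16  0.89  0.47  1.45] 0.0
1 12 60 [-0.43  0.26  2.21  1.14  0.47  1.51] 0.0
1 12 75 [-0.44  0.27  2.26  1.34  0.46  1.55] 0.0
1 14 0 [-0.28  0.26  2.07  0.41  0.5   1.32] 0.0
1 14 -20 [-0.21  0.26  2.06  0.18  0.47  1.24] 0.0
1 14 -40 [-0.15  0.26  2.06 -0.05  0.43  1.17] 0.0
1 14 -60 [-0.09  0.26  2.09 -0.31  0.38  1.13] 0.0
1 14 -75 [-0.05  0.26  2.12 -0.55  0.33  1.14] 0.0
1 14 0 [-0.28  0.26  2.07  0.41  0.5   1.32] 0.0
1 14 20 [-0.35  0.26  2.1   0.63  0.52  1.39] 0.0
1 14 40 [-0.41  0.27  2.15  0.87  0.52  1.46] 0.0
1 14 60 [-0.45  0.27  2.2   1.13  0.52  1.5 ] 0.0
1 14 75 [-0.47  0.28  2.25  1.34  0.51  1.53] 0.0
```

```bash
cat > go.py <<'E'
from plan import *
import sys
e,th,s=np.radians(float(sys.argv[1])),np.radians(float(sys.argv[2])),float(sys.argv[3])
ob=get_obs(); M=R.from_euler("xyz",ob["tcp_rot"]); T=pose(e,th)
d=C+s*ax-np.array(ob["tool_pos"]); w=np.degrees((T*M.inv()).as_rotvec())
np.set_printoptions(precision=3,suppress=True)
print("t",ob["time"],"shift mm",d,"units",d/30,"turn units",w/8,"|deg|",np.linalg.norm(w))
print("q",np.array(ob["joint_positions"]),"F",np.array(ob["contact_force"]),"M",np.array(ob["moment"]),"ax",ax)
for ss in np.linspace(s,2,4): print(ss,*ik(C+ss*ax,T,np.array(ob["joint_positions"])))
E
python3 go.py 12 -50 60
```

```text
t 17.925 shift mm [-10.875   0.178  -5.698] units [-0.362  0.006 -0.19 ] turn units [-1.945  1.349  2.968] |deg| 30.366562680978966
q [-0.201  0.075  2.209  0.186  0.283 -1.903] F [-0.398 -0.05  -0.088] M [0.153 0.326 0.03 ] ax [-0.574  0.     0.819]
60.0 [-0.145  0.103  2.116 -0.079  0.489 -2.113] 1.490058076925038e-11
40.66666666666667 [-0.141  0.153  2.114 -0.092  0.442 -2.096] 1.7053025658242404e-13
21.333333333333336 [-0.136  0.203  2.11  -0.106  0.397 -2.077] 1.9895196601282805e-13
2.0 [-0.132  0.252  2.103 -0.123  0.355 -2.055] 1.9895196601282805e-13
```

```bash
sed -i 's/from_euler("zy"/from_euler("ZY"/' plan.py; python3 go.py 12 -50 60
```

```text
t 17.925 shift mm [-10.633   4.252  -5.698] units [-0.354  0.142 -0.19 ] turn units [-2.319  1.493  2.68 ] |deg| 30.764203452989843
q [-0.201  0.075  2.209  0.186  0.283 -1.903] F [-0.398 -0.05  -0.088] M [0.153 0.326 0.03 ] ax [-0.57   0.068  0.819]
60.0 [-0.07   0.117  2.107 -0.285  0.505 -1.855] 5.39124300757976e-13
40.66666666666667 [-0.072  0.166  2.105 -0.31   0.46  -1.828] 4.942268816421347e-12
21.333333333333336 [-0.073  0.214  2.101 -0.339  0.417 -1.797] 8.526512829121202e-14
2.0 [-0.074  0.263  2.094 -0.372  0.377 -1.762] 5.684341886080802e-14
```

Emit:
{"op": "play_rows", "data": {
  "rows": [
    [[-0.09,0.04,-0.04],[-0.58,0.37,0.67]],
    [[-0.09,0.03,-0.05],[-0.58,0.37,0.67]],
    [[-0.09,0.04,-0.05],[-0.58,0.37,0.67]],
    [[-0.09,0.03,-0.05],[-0.58,0.38,0.67]],
    [[0,0,0],[0,0,0]],
    [[0,0,0],[0,0,0]]
  ]
}}

```text
time: 18.68
tool_pos: [459.2, 2.6, 184.2]
tcp_rot: [-2.802, 0.303, -2.656]
contact_force: [-0.2, 0.2, -0.4]
grip_width: 92.5
finger_force: 0.0
```

```bash
python3 go.py 12 -50 60; python3 g.py 6; python3 - <<'E'
from plan import *
q=np.array([-.074,.263,2.094,-.372,.377,-1.76])
for th in(-50,-20,10,40,60,75):
    q,r=ik(C+2*ax,pose(np.radians(12),np.radians(th)),q); print(th,q,r)
E
```

```text
t 18.675 shift mm [ 0.126 -0.028 -0.067] units [ 0.004 -0.001 -0.002] turn units [-0.013  0.011  0.009] |deg| 0.15440480182263466
q [-0.072  0.116  2.108 -0.282  0.502 -1.857] F [-0.158  0.163 -0.371] M [0.216 0.231 0.001] ax [-0.57   0.068  0.819]
60.0 [-0.07   0.117  2.107 -0.285  0.505 -1.855] 1.4210854715202004e-13
40.66666666666667 [-0.072  0.166  2.105 -0.31   0.46  -1.828] 2.2737367544323206e-13
21.333333333333336 [-0.073  0.214  2.101 -0.339  0.417 -1.797] 5.456052276642253e-12
2.0 [-0.074  0.263  2.094 -0.372  0.377 -1.762] 1.4210854715202004e-13
t 18.675 tcp [459.2    2.6  184.22] s 60.12826349786298 off [-0.05  0.02 -0.04] tilt err deg 11.908821009456712
q [-0.07  0.12  2.11 -0.28  0.5  -1.86] F [-0.16  0.16 -0.37] M [0.22 0.23 0.  ] grip 92.48203960031344 0.0
handwheel_centre 0.85 [240.5 326.9] [493.78  -1.03 135.  ]
-50 [-0.07  0.26  2.09 -0.37  0.38 -1.76] 7.702172233337022e-14
-20 [-0.16  0.25  2.08  0.01  0.4  -1.68] 3.126388037344441e-13
10 [-0.25  0.25  2.11  0.38  0.4  -1.59] 1.1686485112960556e-11
40 [-0.33  0.24  2.17  0.79  0.39 -1.54] 3.126388037344441e-13
60 [-0.37  0.25  2.22  1.1   0.37 -1.54] 2.2737367544323206e-13
75 [-0.38  0.25  2.26  1.37  0.36 -1.56] 1.4155343563970746e-13
```

View pics/w6.png

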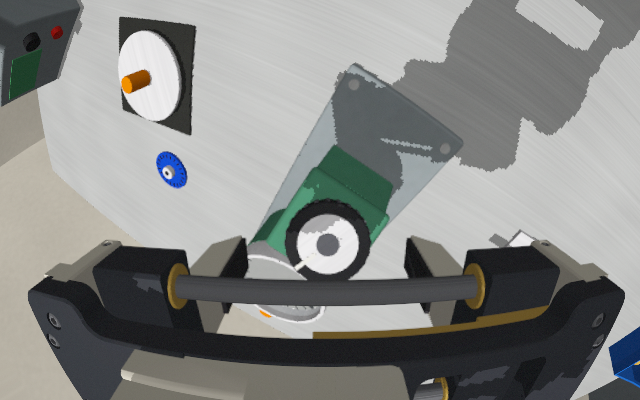

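The view shows the wheel centred between the open fingers, hub at (328,243). Now descend along the axis and close.

Emit:
{"op": "play_rows", "data": {
  "rows": [
    [[0.27,-0.03,-0.39],[0,0,0]],
    [[0.28,-0.03,-0.4],[0,0,0]],
    [[0.28,-0.04,-0.4],[0,0,0]],
    [[0.28,-0.03,-0.4],[0,0,0]],
    [[0,0,0],[0,0,0]],
    [[0,0,0],[0,0,0]]
  ]
}}

```text
time: 19.62
tool_pos: [492.6, -1.4, 136.4]
tcp_rot: [-2.801, 0.301, -2.654]
contact_force: [-0.6, 0.8, -0.5]
grip_width: 91.6
finger_force: 0.0
```

Emit:
{"op": "play_rows", "data": {
  "rows": [
    [[0,0,0],[0,0,0]],
    [[0,0,0],[0,0,0]],
    [[0,0,0],[0,0,0]],
    [[0,0,0],[0,0,0]],
    [[0,0,0],[0,0,0]],
    [[0,0,0],[0,0,0]]
  ],
  "hand": -1
}}

```text
time: 20.38
tool_pos: [492.0, -0.6, 136.1]
tcp_rot: [-2.802, 0.301, -2.654]
contact_force: [-2.8, 7.3, -0.1]
grip_width: 59.4
finger_force: 30.0
```

```bash
python3 g.py; python3 go.py 12 -50 2 | head -1
```

```text
t 20.375 tcp [492.01  -0.56 136.12] s 1.8239490546397812 off [-0.45  0.81 -0.38] tilt err deg 11.975884578708841
q [-0.07  0.26  2.1  -0.37  0.37 -1.76] F [-2.83  7.27 -0.13] M [1.41 0.48 0.3 ] grip 59.41672724808774 30.000382661819458
t 20.375 shift mm [ 0.346 -0.802  0.522] units [ 0.012 -0.027  0.017] turn units [-0.01  -0.002 -0.003] |deg| 0.08691362165379256
```

Emit:
{"op": "play_rows", "data": {
  "rows": [
    [[-0.01,0.02,-0.01],[0.2,-0.02,-0.3]],
    [[0,0,0],[0.43,-0.05,-0.61]],
    [[0,0,0],[0.43,-0.05,-0.61]],
    [[0,0,0],[0.43,-0.05,-0.61]],
    [[0,0,0],[0.43,-0.05,-0.61]]
  ]
}}

```text
time: 21.0
tool_pos: [492.0, -0.4, 136.1]
tcp_rot: [-3.071, 0.396, -3.135]
contact_force: [-1.5, 4.3, 1.2]
grip_width: 59.6
finger_force: 30.0
```

```bash
python3 g.py; python3 go.py 12 -23 2 | head -1
```

```text
t 21.0 tcp [492.02  -0.42 136.11] s 1.8312184953678006 off [-0.44  0.95 -0.39] tilt err deg 12.054877453101861
q [-0.15  0.25  2.09 -0.02  0.4  -1.69] F [-1.55  4.34  1.19] M [0.63 0.44 0.29] grip 59.6291905230462 29.99693602323532
t 21.0 shift mm [ 0.345 -0.942  0.524] units [ 0.011 -0.031  0.017] turn units [-0.022 -0.006 -0.003] |deg| 0.18094525804979078
```

Emit:
{"op": "play_rows", "data": {
  "rows": [
    [[0,0,0],[0.46,-0.05,-0.66]],
    [[0,0,0],[0.46,-0.06,-0.66]],
    [[0,0,0],[0.46,-0.05,-0.66]],
    [[0,0,0],[0.46,-0.06,-0.66]],
    [[0,0,0],[0.46,-0.05,-0.66]],
    [[0,0,0],[0.46,-0.06,-0.66]],
    [[0,0,0],[0.46,-0.05,-0.66]],
    [[0,0,0],[0.46,-0.06,-0.66]],
    [[0,0,0],[0.46,-0.05,-0.66]],
    [[0,0,0],[0.46,-0.06,-0.66]],
    [[0,0,0],[0.46,-0.05,-0.66]],
    [[0,0,0],[0,0,0]]
  ]
}}

```text
time: 22.5
tool_pos: [492.1, -0.3, 136.2]
tcp_rot: [2.595, 0.073, 1.945]
contact_force: [-0.5, 4.6, -0.4]
grip_width: 59.1
finger_force: 30.0
```

```bash
python3 g.py; python3 go.py 12 48 2 | head -1
cat > dial.py <<'E'
from h import *
import sys
c=capture("scene"); f=c["frame"]
cv2.imwrite(f"pics/dial{sys.argv[1]}.png",cv2.resize(f[195:250,235:305],(770,605)[:2] if 0 else (770,600),interpolation=cv2.INTER_CUBIC)[:,:,::-1])
# rectified dial from above: 4 px/mm, x right = -y world, up = +x
def proj(X):
    M=cv2.Rodrigues(np.array(c["rvec"],float))[0]; q=X@M.T+np.array(c["tvec"]).ravel(); fo=200/np.tan(np.radians(c["fov_y"]/2)); return q[...,:2]/q[...,2:]*fo+[c["cx"],c["cy"]]
O=np.array([645.5,-22.5]); j,i=np.meshgrid(np.arange(480),np.arange(480))
X=np.stack([O[0]+(240-i)/4,O[1]+(240-j)/4,np.full(i.shape,81.)],-1); m=proj(X).astype(np.float32)
r=cv2.remap(f,m[...,0],m[...,1],cv2.INTER_CUBIC); cv2.imwrite(f"pics/rect{sys.argv[1]}.png",r[:,:,::-1])
E
python3 dial.py 7
```

```text
t 22.5 tcp [492.11  -0.28 136.16] s 1.8265398533678312 off [-0.35  1.09 -0.34] tilt err deg 12.168788626498944
q [-0.35  0.24  2.19  0.92  0.38 -1.55] F [-0.52  4.61 -0.4 ] M [0.6  0.4  0.22] grip 59.10599984176593 30.000452399253845
t 22.5 shift mm [ 0.254 -1.081  0.478] units [ 0.008 -0.036  0.016] turn units [-0.011  0.011 -0.031] |deg| 0.2755658325002331
```

View pics/rect7.png

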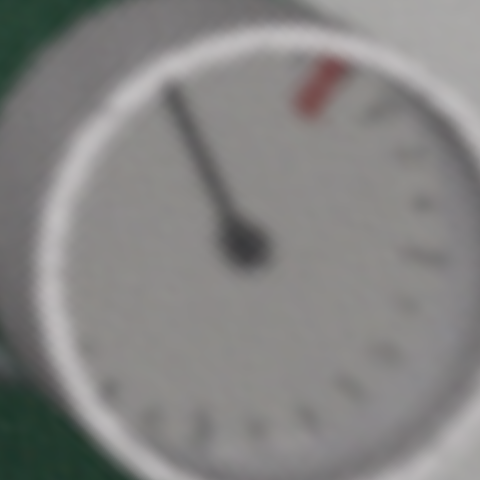

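Hub at (245,243), needle tip at (172,88) and red mark centred at (320,88): the needle is about 51° short, so roughly 102° of wheel. Release, wind back, regrip.

Emit:
{"op": "play_rows", "data": {
  "rows": [
    [[0,0,0],[0,0,0]],
    [[0,0,0],[0,0,0]],
    [[0,0,0],[0,0,0]],
    [[0,0,0],[0,0,0]],
    [[0,0,0],[0,0,0]]
  ],
  "hand": 1
}}

```text
time: 23.18
tool_pos: [492.4, -0.9, 136.2]
tcp_rot: [2.596, 0.076, 1.945]
contact_force: [0.4, 0.5, -0.3]
grip_width: 91.7
finger_force: 0.0
```

Emit:
{"op": "play_rows", "data": {
  "rows": [
    [[0,0,0],[-0.57,0.07,0.82]],
    [[0,0,0],[-0.57,0.07,0.82]],
    [[0,0,0],[-0.57,0.07,0.82]],
    [[0,0,0],[-0.57,0.07,0.82]],
    [[0,0,0],[-0.57,0.07,0.82]],
    [[0,0,0],[-0.57,0.06,0.82]],
    [[0,0,0],[-0.57,0.07,0.82]],
    [[0,0,0],[-0.57,0.07,0.82]],
    [[0,0,0],[-0.57,0.07,0.82]],
    [[0,0,0],[-0.57,0.06,0.82]],
    [[0,0,0],[-0.57,0.07,0.82]],
    [[0,0,0],[-0.57,0.07,0.82]]
  ]
}}

```text
time: 24.68
tool_pos: [492.5, -0.8, 136.2]
tcp_rot: [-2.816, 0.307, -2.678]
contact_force: [-0.3, -1.3, -0.2]
grip_width: 91.7
finger_force: 0.0
```

```bash
python3 g.py; python3 go.py 12 -52 2 | head -1
```

```text
t 24.675 tcp [492.45  -0.83 136.23] s 1.6540990312467425 off [-0.11  0.56 -0.12] tilt err deg 12.069799150622819
q [-0.08  0.26  2.09 -0.35  0.38 -1.77] F [-0.26 -1.3  -0.18] M [0.26 0.22 0.04] grip 91.6522571600961 0.0
t 24.675 shift mm [-0.091 -0.536  0.403] units [-0.003 -0.018  0.013] turn units [-0.254  0.013  0.344] |deg| 3.424879273670517
```

Add a small extra wind to −52°, and close.

Emit:
{"op": "play_rows", "data": {
  "rows": [
    [[0,0,0],[-0.25,0.01,0.34]],
    [[0,0,0],[0,0,0]]
  ]
}}

```text
time: 24.92
tool_pos: [492.2, -0.6, 136.1]
tcp_rot: [-2.787, 0.291, -2.626]
contact_force: [0.5, -0.3, 0.2]
grip_width: 91.7
finger_force: 0.0
```

Emit:
{"op": "play_rows", "data": {
  "rows": [
    [[0,0,0],[0,0,0]],
    [[0,0,0],[0,0,0]],
    [[0,0,0],[0,0,0]],
    [[0,0,0],[0,0,0]],
    [[0,0,0],[0,0,0]],
    [[0,0,0],[0,0,0]]
  ],
  "hand": -1
}}

```text
time: 25.68
tool_pos: [492.2, -0.5, 136.0]
tcp_rot: [-2.787, 0.291, -2.626]
contact_force: [-0.1, 6.0, -0.6]
grip_width: 59.7
finger_force: 30.0
```

Emit:
{"op": "play_rows", "data": {
  "rows": [
    [[0,0,0],[0.23,-0.03,-0.33]],
    [[0,0,0],[0.46,-0.06,-0.66]],
    [[0,0,0],[0.46,-0.05,-0.66]],
    [[0,0,0],[0.46,-0.06,-0.66]],
    [[0,0,0],[0.46,-0.05,-0.66]],
    [[0,0,0],[0.46,-0.06,-0.66]],
    [[0,0,0],[0.46,-0.05,-0.66]],
    [[0,0,0],[0.46,-0.06,-0.66]],
    [[0,0,0],[0.46,-0.05,-0.66]],
    [[0,0,0],[0.46,-0.06,-0.66]],
    [[0,0,0],[0.46,-0.05,-0.66]],
    [[0,0,0],[0.46,-0.06,-0.66]]
  ]
}}

```text
time: 27.18
tool_pos: [492.2, -0.4, 136.0]
tcp_rot: [2.758, 0.27, 2.333]
contact_force: [2.9, 6.4, -2.7]
grip_width: 59.6
finger_force: 30.0
```

Emit:
{"op": "play_rows", "data": {
  "rows": [
    [[0,0,0],[0.46,-0.06,-0.66]],
    [[0,0,0],[0.34,-0.04,-0.49]],
    [[0,0,0],[0,0,0]]
  ]
}}

```text
time: 27.55
tool_pos: [492.2, -0.4, 136.0]
tcp_rot: [2.676, 0.191, 2.155]
contact_force: [3.2, 4.9, -2.3]
grip_width: 59.5
finger_force: 30.0
```

```bash
cat > ang.py <<'E'
from h import *
np.set_printoptions(precision=2,suppress=True)
# subpixel: radial profile of red / dark in rectified dial, averaged over several pictures
c=capture("scene"); fs=[c["frame"].astype(np.float32)]+[capture("scene")["frame"].astype(np.float32) for _ in range(3)]
f=sum(fs)/len(fs)
M=cv2.Rodrigues(np.array(c["rvec"],float))[0]; fo=200/np.tan(np.radians(c["fov_y"]/2))
def samp(X):
    q=X@M.T+np.array(c["tvec"]).ravel(); m=(q[...,:2]/q[...,2:]*fo+[c["cx"],c["cy"]]).astype(np.float32); return cv2.remap(f,m[...,0],m[...,1],cv2.INTER_CUBIC)
# hub centre: darkness centroid within 7 mm
j,i=np.meshgrid(np.arange(-10,10.1,.5),np.arange(-10,10.1,.5)); O=np.array([644.5,-23.5])
for _ in range(4):
    X=np.stack([O[0]+i,O[1]+j,np.full(i.shape,81.)],-1); w=np.clip(115-samp(X).mean(-1),0,None)*(np.hypot(i,j)<7)
    O=O+np.array([(w*i).sum(),(w*j).sum()])/w.sum()
print("hub",O)
for ra,rb in((12,28),(28,36),(36,46)):
    a,r=np.meshgrid(np.radians(np.arange(-60,180,.5)),np.arange(ra,rb,1.)) # cw from +y
    X=np.stack([O[0]+r*np.sin(a),O[1]+r*np.cos(a),np.full(a.shape,81.)],-1); s=samp(X).mean(0)
    red=s[:,0]-s[:,1]; dk=s[:,0]
    A=np.degrees(a[0])
    for nm,v in(("red",red-np.median(red)),("dark",np.median(dk)-dk)):
        v=np.clip(v,0,None); k=v.argmax(); w=v*(abs(A-A[k])<9); w=np.clip(w-.3*v[k],0,None); print(ra,rb,nm,round(v[k],1),"angle",(w*A).sum()/w.sum())
E
python3 ang.py; python3 dial.py 8; python3 g.py; python3 go.py 12 48 2|head -1
```

```text
hub [644.98 -23.66]
12 28 red 0.5 angle 10.511432828985487
12 28 dark 46.4 angle 105.50143754138666
28 36 red 4.0 angle 115.29284394520273
28 36 dark 44.8 angle 106.63931202050813
36 46 red 37.2 angle 114.68836475455196
36 46 dark 53.0 angle 108.50078990585077
t 27.8 tcp [492.2   -0.39 136.03] s 1.6584482113188839 off [-0.35  1.   -0.33] tilt err deg 11.98955604501664
q [-0.31  0.24  2.16  0.71  0.39 -1.55] F [ 1.39  5.55 -1.52] M [0.55 0.29 0.14] grip 59.46222657653315 29.999318718910217
t 27.8 shift mm [ 0.16  -0.973  0.609] units [ 0.005 -0.032  0.02 ] turn units [ 1.013 -0.11  -1.464] |deg| 14.267836246941663
```

View pics/rect8.png

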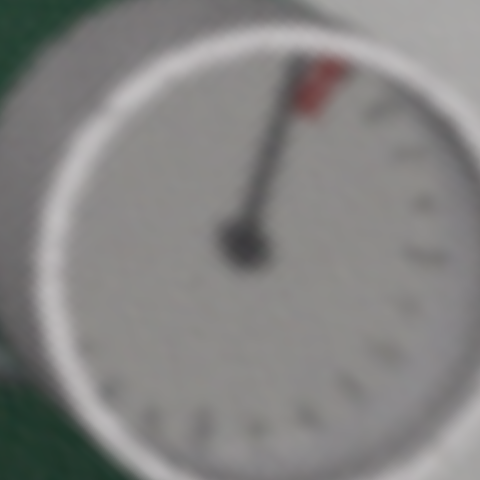

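Needle now points to (300,62) with the red mark just clockwise of it at (320,88). I'll take the unobstructed mark angle from the previous picture.

```bash
python3 - <<'E'
import cv2,numpy as np
for n in(7,8):
    r=cv2.imread(f"pics/rect{n}.png").astype(float); j,i=np.meshgrid(np.arange(480),np.arange(480))
    red=np.clip(r[...,2]-r[...,1]-20,0,None); red[(np.hypot(j-244.6,i-242.1)>190)]=0
    x,y=(red*j).sum()/red.sum(),(red*i).sum()/red.sum(); print(n,"red",x,y,90+np.degrees(np.arctan2(x-244.6,242.1-y)), np.hypot(x-244.6,y-242.1)/4)
    p=np.argwhere(red>0); c=np.cov(p[:,::-1].T); w,v=np.linalg.eigh(c); print("mark axis angle",90+np.degrees(np.arctan2(v[0,1],-v[1,1])))
    g=r.mean(-1); row=[]
    d=np.clip(110-g,0,None); rr=np.hypot(j-244.6,i-242.1); an=90+np.degrees(np.arctan2(j-244.6,242.1-i))
    for a,b in((60,80),(80,100),(100,120),(120,140),(140,160)):
        m=(rr>a)&(rr<b)&(an>40)&(an<112 if n==8 else an<120); x,y=(d*m*j).sum()/(d*m).sum(),(d*m*i).sum()/(d*m).sum(); print(a,"needle",x,y,90+np.degrees(np.arctan2(x-244.6,242.1-y)))
E
```

```text
7 red 316.8256849777298 90.06485355648536 115.41048244546158 42.07971254402411
mark axis angle -56.52444071269815
60 needle 211.7879522398779 180.00403985995152 62.14763581244822
80 needle 203.68231768231766 162.40129870129869 62.82382585644914
100 needle 194.91230017761987 144.1378774422735 63.105266491213584
120 needle 186.42452396283693 125.60482016373841 63.46333004200117
140 needle 243.53466588984 105.12808676556267 89.55437639685994
8 red 315.2476127026427 89.83205640683988 114.88984081965415 41.96472613001334
mark axis angle -57.43843647914687
60 needle 262.6666393979057 174.929237565445 105.05433289497057
80 needle 269.1455127704444 155.16800749824256 105.76718803947854
100 needle 275.25563272912075 136.50711502625785 106.18902303217716
120 needle 283.0919256574381 116.62998380504357 107.05506382130324
140 needle 291.89200690394006 98.97342578264492 108.28463306242554
```

Emit:
{"op": "play_rows", "data": {
  "rows": [
    [[0,0,0],[0.36,-0.04,-0.51]],
    [[0,0,0],[0.36,-0.04,-0.51]],
    [[0,0,0],[0.36,-0.04,-0.51]],
    [[0,0,0],[0,0,0]]
  ]
}}

```text
time: 28.3
tool_pos: [492.2, -0.4, 136.0]
tcp_rot: [2.592, 0.065, 1.93]
contact_force: [3.9, 4.0, -1.9]
grip_width: 59.4
finger_force: 30.0
```

Emit:
{"op": "play_rows", "data": {
  "rows": [
    [[0,0,0],[0,0,0]],
    [[0,0,0],[0,0,0]],
    [[0,0,0],[0,0,0]],
    [[0,0,0],[0,0,0]],
    [[0,0,0],[0,0,0]],
    [[-0.27,0.03,0.39],[0,0,0]],
    [[-0.28,0.03,0.4],[0,0,0]],
    [[-0.28,0.04,0.4],[0,0,0]],
    [[-0.28,0.03,0.4],[0,0,0]],
    [[0,0,0],[0,0,0]]
  ],
  "hand": 1
}}

```text
time: 29.55
tool_pos: [459.2, 2.9, 184.7]
tcp_rot: [2.591, 0.069, 1.93]
contact_force: [0.2, -0.0, 0.5]
grip_width: 91.8
finger_force: 0.0
```

```bash
python3 go.py 12 49 60|head -2; python3 ang.py; python3 dial.py 9; python3 - <<'E'
from h import *
np.set_printoptions(precision=2,suppress=True)
ob=get_obs(); c=capture("wrist"); f=c["frame"]; cv2.imwrite("pics/w9.png",f[:,:,::-1])
H=np.array(c["hand_eye"]); M=R.from_euler("xyz",ob["tcp_rot"]).as_matrix(); fo=200/np.tan(np.radians(c["fov_y"]/2))
def proj(X):
    q=((X-np.array(ob["tool_pos"]))@M-H[:3,3])@H[:3,:3]; t=np.arctan2(np.hypot(q[...,0],q[...,1]),q[...,2]); n=np.hypot(q[...,0],q[...,1])
    return np.stack([q[...,0]/n*t*fo+c["cx"],q[...,1]/n*t*fo+c["cy"]],-1)
print("dial centre px (col,row)",proj(np.array([645.5,-22.5,81.])))
# camera pose wanted so that the camera stands over the dial, tool vertical
print("hand_eye",H)
E
```

```text
t 29.55 shift mm [ 0.101 -0.365 -0.503] units [ 0.003 -0.012 -0.017] turn units [ 0.019  0.021 -0.03 ] |deg| 0.3322759289667086
q [-0.371  0.08   2.207  0.704  0.492 -1.319] F [ 0.212 -0.027  0.516] M [-0.036  0.305 -0.038] ax [-0.57   0.068  0.819]
hub [644.96 -23.73]
12 28 red 0.3 angle 157.6496763935326
12 28 dark 48.1 angle 113.36025442530975
28 36 red 0.6 angle 117.83989266477128
28 36 dark 47.0 angle 113.75828500745965
36 46 red 12.1 angle 117.81984731482135
36 46 dark 52.8 angle 114.482319707164
dial centre px (col,row) [396.98 251.16]
hand_eye [[   0.     -0.96   -0.3    79.85]
 [   1.     -0.      0.      0.29]
 [  -0.     -0.3     0.96 -145.01]
 [   0.      0.      0.      1.  ]]
```

```bash
cat > tgt.py <<'E'
from h import *
import sys
v=[float(x) for x in sys.argv[1:]]
ob=get_obs(); w=(R.from_euler("xyz",v[3:])*R.from_euler("xyz",ob["tcp_rot"]).inv()).as_rotvec()
print(ob["time"],"shift",(np.array(v[:3])-ob["tool_pos"])/30,"turn",np.degrees(w)/8)
E
python3 tgt.py 645 -103 230 3.14159 0 1.5708
```

```text
29.85 shift [ 6.19513078 -3.53452489  1.5524835 ] turn [-0.24573952  3.97142535 -2.63814627]
```

Emit:
{"op": "play_rows", "data": {
  "rows": [
    [[0,0,0.8],[0,0,0]],
    [[0,0,0.75],[0,0,0]],
    [[0.78,-0.44,0],[-0.03,0.5,-0.33]],
    [[0.78,-0.44,0],[-0.03,0.5,-0.33]],
    [[0.78,-0.44,0],[-0.03,0.5,-0.33]],
    [[0.78,-0.44,0],[-0.03,0.5,-0.33]],
    [[0.78,-0.44,0],[-0.03,0.5,-0.33]],
    [[0.77,-0.44,0],[-0.03,0.49,-0.33]],
    [[0.77,-0.45,0],[-0.03,0.49,-0.33]],
    [[0.77,-0.45,0],[-0.03,0.49,-0.33]],
    [[0,0,0],[0,0,0]]
  ]
}}

```text
time: 31.22
tool_pos: [646.8, -103.8, 227.7]
tcp_rot: [-3.14, -0.001, 1.57]
contact_force: [-0.1, 0.7, -0.4]
grip_width: 92.0
finger_force: 0.0
```

Emit:
{"op": "play_rows", "data": {
  "rows": [
    [[0,0,-0.7],[0,0,0]],
    [[0,0,-0.8],[0,0,0]],
    [[0,0,-0.8],[0,0,0]],
    [[0,0,-0.8],[0,0,0]],
    [[0,0,-0.4],[0,0,0]],
    [[0,0,0],[0,0,0]],
    [[0,0,0],[0,0,0]]
  ]
}}

```text
time: 32.1
tool_pos: [645.9, -103.2, 126.6]
tcp_rot: [3.139, -0.0, 1.571]
contact_force: [-0.5, 0.4, -0.0]
grip_width: 91.8
finger_force: 0.0
```

```bash
cat > wd.py <<'E'
from h import *
import sys
np.set_printoptions(precision=2,suppress=True)
ob=get_obs(); print(ob["time"],np.array(ob["tool_pos"]),np.array(ob["tcp_rot"]))
c=capture("wrist"); f=sum([c["frame"].astype(np.float32)]+[capture("wrist")["frame"].astype(np.float32) for _ in range(2)])/3
for q in("needle_tip","setmark_point"):
    for r in pinpoint(q,"wrist")[:2]: print(q,r["p"],r["at"],atz(c,r["at"],81,ob))
H=np.array(c["hand_eye"]); M=R.from_euler("xyz",ob["tcp_rot"]).as_matrix(); fo=200/np.tan(np.radians(c["fov_y"]/2))
j,i=np.meshgrid(np.arange(560),np.arange(560))
X=np.stack([645.5+(280-i)/4,-22.5+(280-j)/4,np.full(i.shape,81.)],-1)
q=((X-np.array(ob["tool_pos"]))@M-H[:3,3])@H[:3,:3]; n=np.hypot(q[...,0],q[...,1]); t=np.arctan2(n,q[...,2])
m=np.stack([q[...,0]/n*t*fo+c["cx"],q[...,1]/n*t*fo+c["cy"]],-1).astype(np.float32)
r=cv2.remap(f,m[...,0],m[...,1],cv2.INTER_CUBIC).clip(0,255); cv2.imwrite(f"pics/wr{sys.argv[1]}.png",r[:,:,::-1]); np.save("wr.npy",r)
print("px of centre",m[280,280],"fo",fo)
E
python3 wd.py a
```

```text
32.1 [ 645.88 -103.24  126.57] [ 3.14 -0.    1.57]
px of centre [325.08 106.63] fo 309.70691628693146[ WARN:0@3.155] global loadsave.cpp:1063 imwrite_ Unsupported depth image for selected encoder is fallbacked to CV_8U.
```

View pics/wra.png

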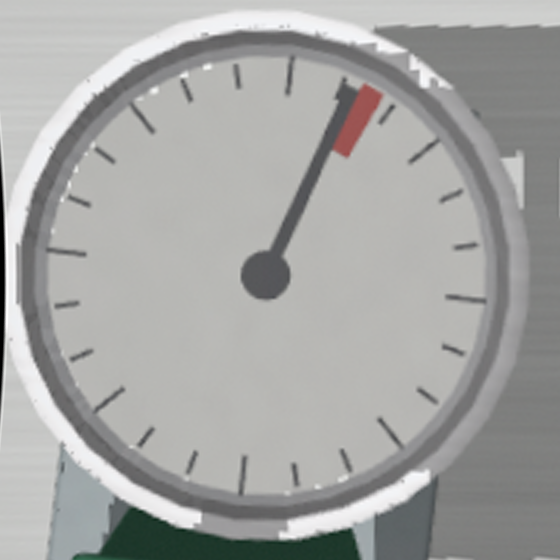

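The rectified wrist view shows the hub at (266,275), the needle tip at (348,92), and the red mark at about (357,120), still a few degrees clockwise. I'll measure the gap numerically.

```bash
cat > pol.py <<'E'
import numpy as np
r=np.load("wr.npy"); j,i=np.meshgrid(np.arange(560),np.arange(560)); g=r.mean(-1)
m=(np.hypot(j-266,i-275)<30)&(g<130); m2=m&(np.hypot(j-266,i-275)<26); hx,hy=j[m2].mean(),i[m2].mean(); print("hub",hx,hy)
a=np.degrees(np.arctan2(j-hx,hy-i)); rr=np.hypot(j-hx,i-hy)/4
for lo,hi in((15,22),(22,30),(36,40),(40,44),(44,48)):
    b=(rr>lo)&(rr<hi)&(abs(a-27)<13)
    dk=b&(g<115)&(abs(r[...,0]-r[...,1])<25); rd=b&(r[...,0]-r[...,1]>35)
    f=lambda m:(a[m].mean().round(2),np.percentile(a[m],[2,98]).round(2)) if m.sum()>10 else None
    print(lo,hi,"needle",f(dk),"red",f(rd))
E
python3 pol.py
```

```text
hub 265.4529689963216 274.5964266946926
15 22 needle (np.float64(25.05), array([19.96, 29.99])) red None
22 30 needle (np.float64(24.95), array([21.52, 28.23])) red None
36 40 needle (np.float64(24.93), array([22.72, 27.15])) red (np.float64(31.03), array([27.62, 34.49]))
40 44 needle (np.float64(24.96), array([22.88, 27.08])) red (np.float64(30.74), array([27.47, 34.02]))
44 48 needle (np.float64(24.97), array([22.27, 26.92])) red (np.float64(30.47), array([27.21, 33.73]))
```

The needle is 5.0° short, about 10° of wheel. I'll make one more small grasp.

```bash
python3 go.py 12 -5 60|head -1
```

```text
t 32.35 shift mm [-186.368  105.788   58.082] units [-6.212  3.526  1.936] turn units [-1.902 -2.469  8.955] |deg| 75.85571575846305
```

Emit:
{"op": "play_rows", "data": {
  "rows": [
    [[0,0,0.8],[0,0,0]],
    [[0,0,0.9],[0,0,0]],
    [[0,0,0.9],[0,0,0]],
    [[0,0,0.9],[0,0,0]],
    [[-0.62,0.35,0],[-0.19,-0.25,0.9]],
    [[-0.62,0.35,0],[-0.19,-0.25,0.9]],
    [[-0.62,0.35,0],[-0.19,-0.25,0.9]],
    [[-0.62,0.35,0],[-0.19,-0.25,0.9]],
    [[-0.62,0.35,0],[-0.19,-0.25,0.9]],
    [[-0.62,0.35,0],[-0.19,-0.25,0.9]],
    [[-0.62,0.35,0],[-0.19,-0.25,0.9]],
    [[-0.62,0.35,0],[-0.19,-0.25,0.9]]
  ]
}}

```text
time: 33.85
tool_pos: [496.0, -18.8, 230.9]
tcp_rot: [3.001, 0.309, 2.568]
contact_force: [-0.7, -0.7, -0.7]
grip_width: 92.1
finger_force: 0.0
```

Emit:
{"op": "play_rows", "data": {
  "rows": [
    [[-0.62,0.36,0],[-0.19,-0.24,0.89]],
    [[-0.62,0.36,0],[-0.19,-0.24,0.89]],
    [[0,0,-0.75],[0,0,0]],
    [[0,0,-0.7],[0,0,0]],
    [[0,0,0],[0,0,0]],
    [[0,0,0],[0,0,0]]
  ]
}}

```text
time: 34.6
tool_pos: [460.0, 2.3, 187.8]
tcp_rot: [3.021, 0.391, 2.82]
contact_force: [0.2, 0.9, -0.0]
grip_width: 91.7
finger_force: 0.0
```

```bash
python3 go.py 12 -5 60
```

```text
t 34.6 shift mm [-0.644  0.255 -3.69 ] units [-0.021  0.008 -0.123] turn units [ 0.001  0.006 -0.025] |deg| 0.20917113540243762
q [-0.216  0.099  2.097  0.153  0.551 -1.603] F [ 0.249  0.869 -0.014] M [ 0.101  0.208 -0.043] ax [-0.57   0.068  0.819]
60.0 [-0.215  0.104  2.103  0.152  0.54  -1.599] 1.9895196601282805e-13
40.66666666666667 [-0.211  0.152  2.101  0.163  0.493 -1.608] 9.212422491522432e-12
21.333333333333336 [-0.208  0.201  2.097  0.175  0.449 -1.62 ] 2.2737367544323206e-13
2.0 [-0.206  0.25   2.09   0.189  0.407 -1.634] 1.9895196601282805e-13
```

Emit:
{"op": "play_rows", "data": {
  "rows": [
    [[0.26,-0.02,-0.42],[0,0,0]],
    [[0.26,-0.02,-0.43],[0,0,0]],
    [[0.27,-0.02,-0.43],[0,0,0]],
    [[0.27,-0.03,-0.43],[0,0,0]],
    [[0,0,0],[0,0,0]],
    [[0,0,0],[0,0,0]]
  ]
}}

```text
time: 35.35
tool_pos: [491.5, -0.3, 136.4]
tcp_rot: [3.021, 0.39, 2.82]
contact_force: [0.7, 0.5, 0.5]
grip_width: 91.7
finger_force: 0.0
```

Emit:
{"op": "play_rows", "data": {
  "rows": [
    [[0,0,0],[0,0,0]],
    [[0,0,0],[0,0,0]],
    [[0,0,0],[0,0,0]],
    [[0,0,0],[0,0,0]],
    [[0,0,0],[0,0,0]],
    [[0,0,0],[0,0,0]]
  ],
  "hand": -1
}}

```text
time: 36.1
tool_pos: [491.3, -0.1, 135.7]
tcp_rot: [3.021, 0.389, 2.82]
contact_force: [-0.9, 2.5, 2.8]
grip_width: 59.3
finger_force: 30.0
```

```bash
python3 g.py; python3 go.py 12 -5 2|head -1
```

```text
t 36.1 tcp [491.25  -0.11 135.75] s 1.985287202044274 off [-1.11  1.25 -0.88] tilt err deg 12.044040993818067
q [-0.2   0.25  2.1   0.19  0.4  -1.64] F [-0.88  2.45  2.78] M [0.47 0.11 0.15] grip 59.335098591156346 30.000483691692352
t 36.1 shift mm [ 1.106 -1.252  0.891] units [ 0.037 -0.042  0.03 ] turn units [-0.002 -0.002 -0.026] |deg| 0.21298696109763474
```

Emit:
{"op": "play_rows", "data": {
  "rows": [
    [[0,0,0],[0.24,-0.03,-0.34]],
    [[0,0,0],[0.24,-0.03,-0.35]],
    [[0,0,0],[0.24,-0.03,-0.35]],
    [[0,0,0],[0,0,0]],
    [[0,0,0],[0,0,0]]
  ]
}}

```text
time: 36.72
tool_pos: [491.3, 0.0, 135.8]
tcp_rot: [2.917, 0.361, 2.637]
contact_force: [0.6, 4.5, 2.9]
grip_width: 59.7
finger_force: 30.0
```

```bash
python3 g.py; python3 go.py 12 5 2|head -1; python3 ang.py
```

```text
t 36.725 tcp [491.3    0.04 135.76] s 1.9766278797167844 off [-1.07  1.41 -0.86] tilt err deg 12.016381526852824
q [-0.23  0.25  2.11  0.32  0.4  -1.61] F [0.55 4.48 2.85] M [0.91 0.01 0.25] grip 59.713715371109195 30.00040054321289
t 36.725 shift mm [ 1.057 -1.408  0.88 ] units [ 0.035 -0.047  0.029] turn units [-0.009  0.005 -0.015] |deg| 0.1454790322125279
hub [644.89 -23.78]
12 28 red 0.3 angle 63.7619690991678
12 28 dark 47.2 angle 118.07755680111805
28 36 red 2.9 angle 112.72807852130082
28 36 dark 47.6 angle 118.65104864111025
36 46 red 24.8 angle 113.36300564701206
36 46 dark 55.5 angle 118.00634808518006
```

Needle advanced about 4.8°. Release, retract and check from the wrist camera.

Emit:
{"op": "play_rows", "data": {
  "rows": [
    [[0,0,0],[0,0,0]],
    [[0,0,0],[0,0,0]],
    [[0,0,0],[0,0,0]],
    [[0,0,0],[0,0,0]],
    [[0,0,0],[0,0,0]],
    [[-0.27,0.03,0.39],[0,0,0]],
    [[-0.28,0.03,0.4],[0,0,0]],
    [[-0.28,0.04,0.4],[0,0,0]],
    [[-0.28,0.03,0.4],[0,0,0]],
    [[0,0,0.8],[0,0,0]],
    [[0,0,0.75],[0,0,0]],
    [[0,0,0],[0,0,0]]
  ],
  "hand": 1
}}

```text
time: 38.42
tool_pos: [458.5, 3.4, 232.0]
tcp_rot: [2.915, 0.365, 2.636]
contact_force: [-0.7, -0.1, -0.3]
grip_width: 91.9
finger_force: 0.0
```

```bash
python3 tgt.py 645 -103 230 3.14159 0 1.5708
```

```text
38.425 shift [ 6.21577161 -3.54775615 -0.06634087] turn [ 1.5033569   2.84152151 -7.80143893]
```

Emit:
{"op": "play_rows", "data": {
  "rows": [
    [[0.69,-0.39,0],[0.17,0.32,-0.87]],
    [[0.69,-0.39,0],[0.17,0.32,-0.87]],
    [[0.69,-0.39,0],[0.17,0.32,-0.87]],
    [[0.69,-0.39,0],[0.17,0.32,-0.87]],
    [[0.69,-0.39,0],[0.17,0.32,-0.87]],
    [[0.69,-0.4,0],[0.17,0.31,-0.87]],
    [[0.69,-0.4,0],[0.16,0.31,-0.86]],
    [[0.69,-0.4,0],[0.16,0.31,-0.86]],
    [[0.69,-0.4,0],[0.16,0.31,-0.86]],
    [[0,0,0],[0,0,0]]
  ]
}}

```text
time: 39.67
tool_pos: [644.7, -103.8, 227.3]
tcp_rot: [-3.139, -0.005, 1.569]
contact_force: [-0.4, 0.7, -0.2]
grip_width: 91.8
finger_force: 0.0
```

Emit:
{"op": "play_rows", "data": {
  "rows": [
    [[0,0,-0.7],[0,0,0]],
    [[0,0,-0.8],[0,0,0]],
    [[0,0,-0.8],[0,0,0]],
    [[0,0,-0.8],[0,0,0]],
    [[0,0,-0.4],[0,0,0]],
    [[0,0,0],[0,0,0]],
    [[0,0,0],[0,0,0]]
  ]
}}

```text
time: 40.55
tool_pos: [644.6, -102.9, 125.9]
tcp_rot: [3.139, -0.004, 1.57]
contact_force: [0.1, -0.7, -0.5]
grip_width: 91.5
finger_force: 0.0
```

```bash
python3 wd.py b 2>/dev/null; python3 pol.py
```

```text
40.55 [ 644.6  -102.86  125.92] [ 3.14 -0.    1.57]
px of centre [327.22 107.53] fo 309.70691628693146
hub 265.19725738396625 274.6629746835443
15 22 needle (np.float64(30.02), array([25.27, 34.89])) red None
22 30 needle (np.float64(29.96), array([26.78, 33.41])) red None
36 40 needle (np.float64(29.98), array([27.63, 32.3 ])) red (np.float64(30.47), array([25.69, 34.56]))
40 44 needle (np.float64(29.93), array([27.84, 32.04])) red (np.float64(30.39), array([26.1 , 34.09]))
44 48 needle (np.float64(29.87), array([27.87, 31.93])) red (np.float64(30.37), array([26.56, 33.7 ]))
```

The needle stands at 29.95° and the mark's centre at 30.1°. The robot is clear of everything, so I'll hand in.

Emit:
{"op": "play_rows", "data": {
  "rows": [
    [[0,0,0.8],[0,0,0]],
    [[0,0,0.9],[0,0,0]],
    [[0,0,0.9],[0,0,0]],
    [[0,0,0],[0,0,0]],
    [[0,0,0],[0,0,0]]
  ]
}}

```text
time: 41.42
tool_pos: [643.8, -102.7, 201.9]
tcp_rot: [-3.141, -0.005, 1.57]
contact_force: [-0.4, -0.3, -0.1]
grip_width: 91.6
finger_force: 0.0
```

```bash
python3 -c "
from plant import bot
print(bot.close_job())"
```

```text
the job is handed in; nothing more can be done
None
```

The lid is set down knob up on the black mat, the needle is within about 0.2° of the red set mark's centre, the handwheel is released, and the job was handed in at about 41 s of the 66 s allowed.

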